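# Bolt down the jig cover crisscross

### The job

Clamp the blue cover of the jig down flat with its four red knobs, turning clockwise and working crisscross (a knob, then the one diagonally opposite, then the other two): go round once to draw all four down only part-way (pads about half squeezed, about 0.42 N m), then round again in the same way until each is properly tight at about 0.6 N m. Never cock the cover, never overtighten a knob, leave the things standing around alone, and take the hand away at the end.

Things in the scene. Friction and masses are not known exactly. Their poses are not given: they have to be found in the camera images.
- jig: the cast aluminium clamping jig, fixed to the bench: foot flange 210 x 250 x 10 mm, housing 166 x 206 mm rising to 52 mm, with a pocket that holds the cover; origin: centre of its underside, x across the short side, y along the long side, z up. The four knobs stand at x = -50 or +50, y = -70 or +70 mm.
- cover: blue steel cover plate, 143 x 183 x 8 mm, 1.6 kg, lying loose in the pocket on four sprung rubber pads, one under each knob (each about 9 N per mm, 3 mm of travel, then a hard seat); origin: centre of its underside. How low it seats is not known beforehand (differs by up to 2.2 mm).
- grip_a (a point): knob a at x -50, y +70 mm in the jig's frame, the diagonal partner of c (order round the cover: a, b, c, d): black disc 46 mm across, top 84 mm above the bench, with a red upright bar grip 44 mm long, 14 mm wide, up to 114 mm. Point on the axis, 107 mm up, turning with the knob: x along the bar, z up. Clockwise from above tightens; the knob keeps its height and stays where it is left.
- grip_b (a point): knob b at x -50, y -70 mm in the jig's frame, the diagonal partner of d (order round the cover: a, b, c, d): black disc 46 mm across, top 84 mm above the bench, with a red upright bar grip 44 mm long, 14 mm wide, up to 114 mm. Point on the axis, 107 mm up, turning with the knob: x along the bar, z up. Clockwise from above tightens; the knob keeps its height and stays where it is left.
- grip_c (a point): knob c at x +50, y -70 mm in the jig's frame, the diagonal partner of a (order round the cover: a, b, c, d): black disc 46 mm across, top 84 mm above the bench, with a red upright bar grip 44 mm long, 14 mm wide, up to 114 mm. Point on the axis, 107 mm up, turning with the knob: x along the bar, z up. Clockwise from above tightens; the knob keeps its height and stays where it is left.
- grip_d (a point): knob d at x +50, y +70 mm in the jig's frame, the diagonal partner of b (order round the cover: a, b, c, d): black disc 46 mm across, top 84 mm above the bench, with a red upright bar grip 44 mm long, 14 mm wide, up to 114 mm. Point on the axis, 107 mm up, turning with the knob: x along the bar, z up. Clockwise from above tightens; the knob keeps its height and stays where it is left.
- mark_a (a point): white mark on top of knob a's bar, 20 mm from the knob's axis towards the bar's own -x end, 114 mm above the bench; it turns with the knob. Over 0.7 N m the knob is too tight; tightening the other knobs slackens it a little
- mark_b (a point): white mark on top of knob b's bar, 20 mm from the knob's axis towards the bar's own -x end, 114 mm above the bench; it turns with the knob. Over 0.7 N m the knob is too tight; tightening the other knobs slackens it a little
- mark_c (a point): white mark on top of knob c's bar, 20 mm from the knob's axis towards the bar's own -x end, 114 mm above the bench; it turns with the knob. Over 0.7 N m the knob is too tight; tightening the other knobs slackens it a little
- mark_d (a point): white mark on top of knob d's bar, 20 mm from the knob's axis towards the bar's own -x end, 114 mm above the bench; it turns with the knob. Over 0.7 N m the knob is too tight; tightening the other knobs slackens it a little
- collar_a: steel collar, 28 mm across, 16 mm high, under knob a, which drives it down 3 mm per rad onto the cover; origin: centre of its underside. It meets the cover after 0 to 1.0 rad, seats it 0.9 rad later. Turning takes 0.36 N m of friction (at standstill it may act either way) plus 0.003 N m per N of clamping: 0.42 half-way; past the seat 0.05 to 0.1 more per 0.1 rad
- collar_b: steel collar, 28 mm across, 16 mm high, under knob b, which drives it down 3 mm per rad onto the cover; origin: centre of its underside. It meets the cover after 0 to 1.0 rad, seats it 0.9 rad later. Turning takes 0.36 N m of friction (at standstill it may act either way) plus 0.003 N m per N of clamping: 0.42 half-way; past the seat 0.05 to 0.1 more per 0.1 rad
- collar_c: steel collar, 28 mm across, 16 mm high, under knob c, which drives it down 3 mm per rad onto the cover; origin: centre of its underside. It meets the cover after 0 to 1.0 rad, seats it 0.9 rad later. Turning takes 0.36 N m of friction (at standstill it may act either way) plus 0.003 N m per N of clamping: 0.42 half-way; past the seat 0.05 to 0.1 more per 0.1 rad
- collar_d: steel collar, 28 mm across, 16 mm high, under knob d, which drives it down 3 mm per rad onto the cover; origin: centre of its underside. It meets the cover after 0 to 1.0 rad, seats it 0.9 rad later. Turning takes 0.36 N m of friction (at standstill it may act either way) plus 0.003 N m per N of clamping: 0.42 half-way; past the seat 0.05 to 0.1 more per 0.1 rad
- carton: cardboard box 100 x 80 x 70 mm standing by the jig; origin: centre of its underside; a bystander
- bottle: white bottle 56 mm in diameter, 150 mm tall, standing by the jig; origin: centre of its underside; a bystander
- mug: blue mug 76 mm in diameter, 90 mm tall, standing beyond the jig; origin: centre of its underside; a bystander
Mind the look-alikes: they are no part of the job. There is more than one size of the cover; the one meant has the size given above.

How it is judged (in metres and radians):
On the way:
1. all four knobs have been turned part-way and the cover drawn down level, with no knob tight yet (under 45 N) (distance of each of mark_a, mark_b, mark_c, mark_d from where it was at the start of the episode above 0.006 m and contact force between each of collar_a, collar_b, collar_c, collar_d and cover below 45 N and distance of cover from where it was at the start of the episode above 0.0006 m and angle between cover's own z axis and vertical below 0.01 rad), for 0.2 s.
At the end, for the whole second after the job is handed in: all four collars clamp the cover with 38 to 115 N each, the cover lies level in the jig (within 0.006 rad) and at rest, and nothing around it has been disturbed (contact force between collar_a and cover between 38 and 115 N and contact force between collar_b and cover between 38 and 115 N and contact force between collar_c and cover between 38 and 115 N and contact force between collar_d and cover between 38 and 115 N and angle between cover's own z axis and vertical below 0.006 rad and linear speed of cover below 0.01 m/s); the robot touches nothing.
It fails at once if the cover was cocked (tilted by more than 0.021 rad) (angle between cover's own z axis and vertical above 0.021 rad).
It fails at once if a knob was overtightened (more than 115 N on the cover) (contact force between any of collar_a, collar_b, collar_c, collar_d and cover above 115 N).
It fails at once if not crisscross: two knobs side by side were turned (marks moved over 6 mm) before either of the other two (marks within 2 mm) ((distance of each of mark_a, mark_b from where it was at the start of the episode above 0.006 m and distance of each of mark_c, mark_d from where it was at the start of the episode below 0.002 m) or (distance of each of mark_b, mark_c from where it was at the start of the episode above 0.006 m and distance of each of mark_a, mark_d from where it was at the start of the episode below 0.002 m) or (distance of each of mark_c, mark_d from where it was at the start of the episode above 0.006 m and distance of each of mark_a, mark_b from where it was at the start of the episode below 0.002 m) or (distance of each of mark_d, mark_a from where it was at the start of the episode above 0.006 m and distance of each of mark_b, mark_c from where it was at the start of the episode below 0.002 m)).
It fails at once if not crisscross: two knobs side by side were tight (over 38 N each) while both others were not (under 16 N) ((contact force between each of collar_a, collar_b and cover above 38 N and contact force between each of collar_c, collar_d and cover below 16 N) or (contact force between each of collar_b, collar_c and cover above 38 N and contact force between each of collar_a, collar_d and cover below 16 N) or (contact force between each of collar_c, collar_d and cover above 38 N and contact force between each of collar_a, collar_b and cover below 16 N) or (contact force between each of collar_d, collar_a and cover above 38 N and contact force between each of collar_b, collar_c and cover below 16 N)).
It fails at once if a bystander was moved by more than 20 mm or tipped (distance of any of carton, bottle, mug from where it was at the start of the episode above 0.02 m or angle between any of carton, bottle, mug's own z axis and vertical above 0.3 rad).
It also fails if it takes over 72 s, if anything falls off the work surface, if the arm or the gripper's body presses on something with over 40 N, if the wrist force passes 120 N, or if a joint passes its speed limit or range.

### The arm

A 6-joint arm with a two-finger parallel gripper is mounted at the origin on the work surface. World frame = base frame: x ahead of the robot, y to its left, z up, the work surface at z = 0. Lengths are in mm, angles in degrees, forces in N, time in s.
With the tool pointing down it reaches from about 350 to 850 mm from the base axis. Payload 8.1 kg.
Tool frame: the origin (TCP) lies where the fingers leave the gripper's body, on its centre line; the fingertips stand 73 mm ahead of it and the grasp point (between the pads) lies 54 mm ahead of it; z points along the fingers, y is the line along which they close (so a half turn about z gives the same grasp; the last joint's range is limited). The gripper opens to 85 mm and grips with 20 to 120 N. Pads are 22 mm wide; open, the fingers measure 114 mm over their backs; the gripper's body (76 mm by 85 mm) begins 54 mm behind the grasp point. The pads swing forward as they close: fully open they stand 13 mm farther back than shut.
Start: joints at [-75.653, 7.471, 85.268, -0, 87.261, -4.893], TCP at [197.735, -566.486, 303.892] pointing down, gripper open.
Joint ranges: [-169.43, 169.43], [-51.17, 129.36], [1.28, 143.12], [-76.62, 256.62], [0, 156.53], [-152.29, 152.29]. Speed limits (degrees/s): [136.94, 136.94, 159.86, 180, 180, 180].

### API

Orientations are given as [roll, pitch, yaw] about the fixed x, y, z axes, in that order (R = Rz(yaw) Ry(pitch) Rx(roll)).
In Python, from bench import sense, optics, r gives the robot as it stands.
- The arm moves only by the tool servo_tool, never from a script. Its argument "plan" is a list that holds one entry, the list of rows, each a list of 5 numbers: the shift along the world's x, y, z in m, then the turn about the world's z in degrees, then the finger opening in m, from 0 to 0.0854. A call has 1 to 10 rows; each row shifts and turns the commanded pose from where the row before left it; what a row does not reach is not made up. A row lasts 1/10 s, in which the tool goes at most 50 mm and 8.59 degrees, less where a joint would pass 70% of its speed; a pose out of reach is approached as far as the arm can. A call is refused whole if a number of a shift passes 0.05 or a number of a turn 8.59, either way. A call with a gripper value outside its range is refused whole. The fingers move at their own pace and stop on an object; "force" is the grip in N (left out, the last holds). Time passes only in rows, so rows that do not move let the fingers close. It gives the time, the measured TCP pose, the force, the opening and the grip force at its end, in the units of the state.
- sense(): the state, without advancing time (a new reading comes with each control period).
- optics.snapshot(name): name is "side" or "top"; returns a dict with "frame" (384x512x3 uint8, blue, green, red), "fx", "fy", "cx", "cy" (pixels), "dist_coeffs" ([k1, k2, p1, p2, k3] as OpenCV has them; the pictures are not rectified), "cam_to_world" (4x4, takes a point from camera to world coordinates). Camera axes: x right, y down, z forward; pixel columns grow to the right and rows downward; lengths in mm; the calibration is good to about 2 mm. A picture is of the moment at which its call begins. There is no depth.
- r.hand_in(): hands the job in; it is judged then, once.
The state is a dict: "time": time; "joint_pos": joint angles; "qd": joint speeds; "joint_efforts": joint torques, N m; "tool_pos": TCP position; "tcp_rot": TCP orientation; "ft_force": force on the tool from outside, world axes, zero at the start; "wrist_torque": the same for the moment, N m; "finger_gap": finger opening in mm; "grip_force": force on a finger pad.
Only numpy, scipy, OpenCV 4.12 (cv2) and the standard library are available. Lean on these libraries where they do the work, as an engineer would, in place of code of your own. Each camera call takes 0.05 s, during which the arm holds its last target. There are 200 camera calls.

## Working session

There is one attempt and no reset: what is moved stays moved. The work goes in short steps, Python scripts to look and compute and a tool call to move; the robot and the scene stay as the last step left them, time stands still between calls to the robot, and variables do not carry over. Pictures are saved under pics/ and viewed, at most 10 in all, crops included, and the job is handed in when it is done.

Besides the shell and the picture viewer there is one more tool, called after "Request:" as a command line: name --argument value ..., lists and objects as JSON in quotes. servo_tool: Moves the arm, as the interface text tells. Its arguments: {"type":"object","properties":{"plan":{"type":"array"},"force":{"type":"number"}},"required":["plan"]}

```bash
mkdir -p pics; ls; python3 - <<'E'
from bench import sense,optics,r
import cv2
print(sense())
for n in("top","side"):
    s=optics.snapshot(n); cv2.imwrite(f"pics/{n}0.png",s["frame"]); print({k:v for k,v in s.items() if k!="frame"})
E
```

```text
pics
{'time': 0.0, 'joint_pos': array([-7.56524665e+01,  7.51587262e+00,  8.53288694e+01, -2.32534630e-04,
        8.72614113e+01, -4.89368326e+00]), 'qd': array([-0.01794718, -0.00672511, -0.01906095,  0.00903824,  0.00924809,
       -0.0024613 ]), 'joint_efforts': array([-3.13838886e-03, -5.69405222e+01, -5.00558531e+01, -2.12894529e-04,
        1.44977204e-02, -4.45784337e-05]), 'tool_pos': array([ 197.63888802, -566.07830437,  302.84026339]), 'tcp_rot': array([-1.79894214e+02, -8.82422459e-03,  1.92412200e+01]), 'ft_force': array([-0.28822669, -0.97629473, -0.89441649]), 'wrist_torque': array([-0.00295105, -0.02237206, -0.02052384]), 'grip_force': 0.0, 'finger_gap': 85.31842754852725}
{'fx': 372.5274987844923, 'fy': 372.5274987844923, 'cx': 252.2624242392955, 'cy': 192.1601628976546, 'dist_coeffs': array([-0.10070576,  0.        ,  0.        ,  0.        ,  0.        ]), 'cam_to_world': array([[ 3.52722175e-03, -9.99182601e-01,  4.02701851e-02,
         4.45466080e+02],
       [-9.99962326e-01, -3.20484890e-03,  8.06700035e-03,
         1.51542805e+02],
       [-7.93134654e-03, -4.02971220e-02, -9.99156262e-01,
         1.03082920e+03],
       [ 0.00000000e+00,  0.00000000e+00,  0.00000000e+00,
         1.00000000e+00]])}
{'fx': 432.67627381169706, 'fy': 432.67627381169706, 'cx': 254.42540602428213, 'cy': 188.6840779802344, 'dist_coeffs': array([-0.04007903,  0.        ,  0.        ,  0.        ,  0.        ]), 'cam_to_world': array([[-7.48038303e-01, -4.85585665e-01,  4.52377342e-01,
        -1.47347956e+02],
       [-6.63650114e-01,  5.44562288e-01, -5.12855184e-01,
         8.89392353e+02],
       [ 2.68748516e-03, -6.83855596e-01, -7.29612432e-01,
         1.13790869e+03],
       [ 0.00000000e+00,  0.00000000e+00,  0.00000000e+00,
         1.00000000e+00]])}
```

View pics/top0.png

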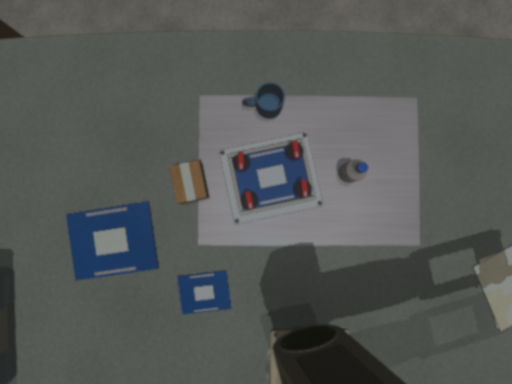

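View pics/side0.png

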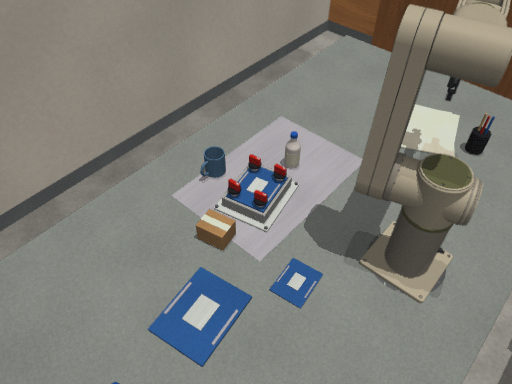

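The pictures show three blue plates in the top view: a large one at (112,241), a small one at (204,292), and one in the jig at (272,176). The jig plate is the one meant, since it has the four red knobs at about (241,161), (296,150), (304,188) and (249,199). I'll measure the knobs and confirm with a crop.

```bash
cat > h.py <<'E'
import numpy as np,cv2
from bench import sense,optics,r
def ray(s,uv):
    K=np.array([[s["fx"],0,s["cx"]],[0,s["fy"],s["cy"]],[0,0,1]])
    p=cv2.undistortPoints(np.array(uv,float).reshape(-1,1,2),K,s["dist_coeffs"]).reshape(-1,2)
    T=s["cam_to_world"]; return T[:3,3],np.c_[p,np.ones(len(p))]@T[:3,:3].T
def plane(s,uv,z):
    o,d=ray(s,uv); return o+d*((z-o[2])/d[:,2])[:,None]
def red(f):
    h=cv2.cvtColor(f,cv2.COLOR_BGR2HSV)
    return (((h[...,0]<10)|(h[...,0]>170))&(h[...,1]>150)&(h[...,2]>60)).astype(np.uint8)
def blobs(s,mn=20):
    n,l,st,c=cv2.connectedComponentsWithStats(red(s["frame"]))
    return [(c[i],st[i,4],np.argwhere(l==i)[:,::-1]) for i in range(1,n) if st[i,4]>mn]
def tri(s1,u1,s2,u2):
    A=[];b=[]
    for s,u in((s1,u1),(s2,u2)):
        o,d=ray(s,[u]); d=d[0]/np.linalg.norm(d[0]); P=np.eye(3)-np.outer(d,d); A.append(P);b.append(P@o)
    return np.linalg.lstsq(np.vstack(A),np.hstack(b),rcond=None)[0]
E
python3 - <<'E'
from h import *
t=optics.snapshot("top");s=optics.snapshot("side")
for n,S in(("top",t),("side",s)):
    for c,a,p in blobs(S):
        w=plane(S,p,106); m=w[:,:2].mean(0); e,v=np.linalg.eigh(np.cov((w[:,:2]-m).T))
        print(n,c.round(1),a,m.round(1),"ang",np.degrees(np.arctan2(v[1,1],v[0,1])).round(1),np.sqrt(e).round(1))
for n,S in (("top",t),("side",s)):
    h=cv2.cvtColor(S["frame"],cv2.COLOR_BGR2HSV)
f=t["frame"][120:225,205:335]; g=s["frame"][145:225,205:305]
out=np.hstack([cv2.resize(f,(495,400),interpolation=cv2.INTER_CUBIC),cv2.resize(g,(300,400),interpolation=cv2.INTER_CUBIC)[:, :300]])
f4=cv2.resize(f,(780,600)[:2],interpolation=cv2.INTER_CUBIC)
cv2.imwrite("pics/c1.png",f4)
# blue & jig outline
for n,u in (("bottle",(345,172)),):pass
E
```

```text
top [295.  146.2] 44 [598.   52.5] ang -173.3 [3.5 6.6]
top [240.4 157.8] 44 [568.5 189. ] ang -172.5 [3.4 7. ]
top [303.8 185.3] 43 [500.2  30.7] ang -176.2 [3.4 6.6]
top [248.3 197. ] 48 [470.8 168.8] ang -170.8 [3.4 7.4]
side [484.1 125.5] 35 [  53.6 -674.8] ang 97.6 [ 2.  38.5]
side [254.  159.8] 80 [585.1  61.9] ang 164.6 [ 7.6 15.4]
side [279.8 169.6] 84 [487.2  39.8] ang 161.4 [ 7.8 15. ]
side [233.8 184.9] 86 [554.6 196.4] ang 164.9 [ 7.1 15.5]
side [260.3 195.9] 90 [457.3 175.5] ang 171.5 [ 7.7 13.7]
```

View pics/c1.png

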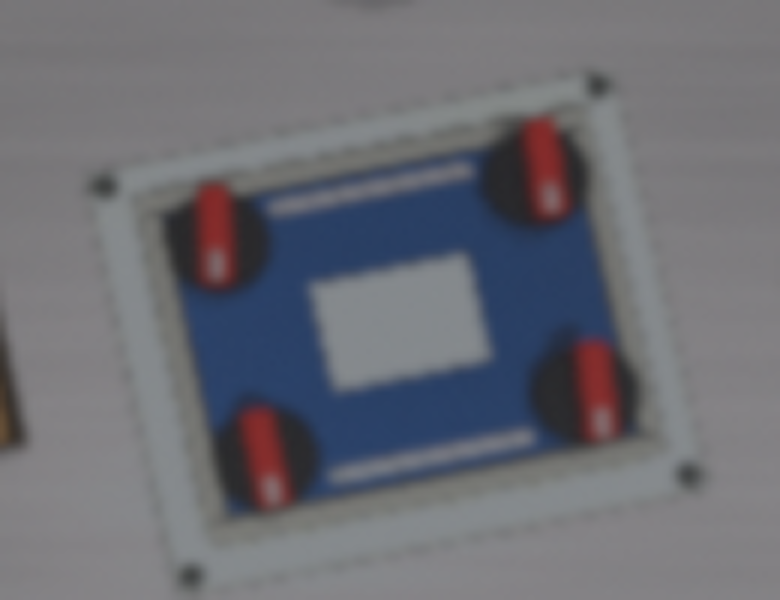

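Confirmed: the plate in the jig is blue with four knobs. In the crop the discs are at about (219,240), (535,175), (266,457) and (585,392). The white marks are at the near ends of the bars. Next I'll fit the jig pose from discs and marks.

```bash
python3 - <<'E'
from h import *
t=optics.snapshot("top");s=optics.snapshot("side")
f=lambda l:np.array(l)/6-0.4+[205,120]
D=plane(t,f([(219,240),(535,175),(585,392),(266,457)]),84)[:,:2]
M=plane(t,f([(216,268),(551,203),(602,424),(272,492)]),114)[:,:2]
E=plane(t,f([(215,186),(539,119),(592,340),(258,406)]),114)[:,:2]
# jig model: TL,TR,BR,BL ; x=far(+50)->top, y + -> left
m=np.array([(50,70),(50,-70),(-50,-70),(-50,70)],float)
def fit(P):
    a=m-m.mean(0);b=P-P.mean(0);th=np.arctan2((a[:,0]*b[:,1]-a[:,1]*b[:,0]).sum(),(a*b).sum())
    R=np.array([[np.cos(th),-np.sin(th)],[np.sin(th),np.cos(th)]]);return th,P.mean(0),R
th,c,R=fit(D);print("disc fit",np.degrees(th),c,"resid",(D-(m@R.T+c)).round(1).tolist());print((m@R.T+c).round(1))
d=E-M; ang=np.arctan2(d[:,1],d[:,0]);print("bar ang",np.degrees(ang).round(1),np.hypot(*d.T).round(1))
C=M+20*np.c_[np.cos(ang),np.sin(ang)];print("centre from marks",C.round(1))
C2=E-22*np.c_[np.cos(ang),np.sin(ang)];print("from ends",C2.round(1)); 
th,c,R=fit((C+C2)/2);print("fit",np.degrees(th),c);print((m@R.T+c).round(1))
# blobs triangulated
bt={0:(240.4,157.8),1:(295,146.2),2:(303.8,185.3),3:(248.3,197)};bs={0:(233.8,184.9),1:(254,159.8),2:(279.8,169.6),3:(260.3,195.9)}
for i in bt: print("tri",tri(t,bt[i],s,bs[i]).round(1))
print(sense()["time"])
E
```

```text
disc fit 12.064715915109744 [534.71348222 110.30446787] resid [[-2.2, -1.2], [-3.1, 1.0], [2.0, 0.9], [3.2, -0.7]]
[[569.  189.2]
 [598.2  52.3]
 [500.4  31.4]
 [471.2 168.3]]
bar ang [1.  7.9 6.6 9.5] [34.1 35.3 34.8 35.8]
centre from marks [[571.4 188.4]
 [598.6  52.6]
 [507.4  31.4]
 [478.9 167.9]]
from ends [[563.4 188.2]
 [592.   51.7]
 [500.3  30.6]
 [472.8 166.9]]
fit 12.03444486350317 [535.5797169  109.69626359]
[[569.9 188.6]
 [599.1  51.7]
 [501.3  30.8]
 [472.1 167.7]]
tri [568.  187.6  90.3]
tri [599.2  49.3  88.9]
tri [499.4  27.1  88.8]
tri [468.5 167.   91.3]
0.3
```

Request:
servo_tool --plan '[[[0.015, 0.03, 0, 8.3, 0.05], [0.015, 0.03, 0, 8.3, 0.05], [0.015, 0.03, 0, 8.3, 0.05], [0.015, 0.03, 0, 8.3, 0.05], [0.015, 0.03, 0, 8.3, 0.05], [0.015, 0.03, 0, 8.3, 0.05], [0.015, 0.03, 0, 8.3, 0.05], [0.015, 0.03, 0, 8.3, 0.05], [0.015, 0.03, 0, 8.3, 0.05], [0.015, 0.03, 0, 8.3, 0.05]]]' --force 80

```text
time: 1.3
tool_pos: [348.1, -265.2, 304.0]
tcp_rot: [180.0, 0.0, 102.6]
ft_force: [-0.0, -0.5, -0.4]
finger_gap: 50.1
grip_force: 0.0
```

Request:
servo_tool --plan '[[[0.015, 0.03, 0, 8.3, 0.05], [0.015, 0.03, 0, 8.3, 0.05], [0.015, 0.03, 0, 8.3, 0.05], [0.015, 0.03, 0, 8.3, 0.05], [0.015, 0.03, 0, 8.3, 0.05], [0.015, 0.03, 0, 8.3, 0.05], [0.015, 0.03, -0.02, 8.3, 0.05], [0.015, 0.03, -0.03, 8.3, 0.05], [0.015, 0.03, -0.03, 8.3, 0.05], [0.015, 0.03, -0.02, 8.3, 0.05]]]'

```text
time: 2.3
tool_pos: [497.3, 35.0, 201.7]
tcp_rot: [180.0, -0.1, -174.4]
ft_force: [0.4, 0.1, -0.2]
finger_gap: 50.2
grip_force: 0.0
```

Request:
servo_tool --plan '[[[0.003, -0.003, -0.01, 0, 0.05], [0, 0, -0.015, 0, 0.05], [0, 0, -0.015, 0, 0.05], [0, 0, 0, 0, 0.012], [0, 0, 0, 0, 0.008], [0, 0, 0, 0, 0.006], [0, 0, 0, 0, 0.006]]]'

```text
time: 3.0
tool_pos: [500.7, 30.7, 164.7]
tcp_rot: [180.0, 0.0, -174.8]
ft_force: [-2.3, 2.9, 1.5]
finger_gap: 12.3
grip_force: 78.5
```

```bash
cat > q.py <<'E'
from h import *
np.set_printoptions(precision=3,suppress=True)
s=sense();print(s["time"],"pos",s["tool_pos"],"yaw",s["tcp_rot"][2].round(2),"F",s["ft_force"],"T",s["wrist_torque"],"gap",round(s["finger_gap"],1),"gf",round(s["grip_force"],1),"j6",s["joint_pos"][5].round(1))
E
python3 q.py
```

```text
3.0 pos [500.735  30.655 164.718] yaw -174.8 F [-2.344  2.91   1.533] T [0.565 0.473 0.043] gap 12.3 gf 78.5 j6 -97.6
```

Request:
servo_tool --plan '[[[0, 0, 0, -4, 0.006], [0, 0, 0, -4, 0.006], [0, 0, 0, -4, 0.006]]]'

```text
time: 3.3
tool_pos: [500.7, 29.5, 164.7]
tcp_rot: [-179.9, 0.0, 173.1]
ft_force: [-4.1, -5.5, 1.8]
finger_gap: 12.7
grip_force: 78.9
```

```bash
python3 q.py
```

```text
3.3 pos [500.718  29.492 164.708] yaw 173.08 F [-4.148 -5.526  1.785] T [-1.071  0.723  0.377] gap 12.7 gf 78.9 j6 -85.5
```

Request:
servo_tool --plan '[[[0, 0, 0, -4, 0.006], [0, 0, 0, -4, 0.006]]]'

```text
time: 3.5
tool_pos: [500.6, 28.6, 164.7]
tcp_rot: [-179.8, 0.0, 165.1]
ft_force: [-5.8, -9.9, 3.4]
finger_gap: 12.1
grip_force: 79.2
```

```bash
python3 q.py
```

```text
3.5 pos [500.557  28.611 164.698] yaw 165.07 F [-5.758 -9.875  3.402] T [-1.873  1.003  0.396] gap 12.1 gf 79.2 j6 -77.5
```

Request:
servo_tool --plan '[[[-0.001, -0.002, 0, -3, 0.006], [0, -0.001, 0, -3, 0.006]]]'

```text
time: 3.7
tool_pos: [500.1, 27.2, 164.7]
tcp_rot: [180.0, 0.1, 159.1]
ft_force: [0.1, 4.5, -0.1]
finger_gap: 12.4
grip_force: 78.7
```

```bash
python3 q.py
```

```text
3.7 pos [500.082  27.249 164.722] yaw 159.1 F [ 0.102  4.484 -0.116] T [0.465 0.218 0.356] gap 12.4 gf 78.7 j6 -71.9
```

Request:
servo_tool --plan '[[[0, 0, 0, -3, 0.006]]]'

```text
time: 3.8
tool_pos: [500.0, 27.0, 164.7]
tcp_rot: [-180.0, 0.1, 156.1]
ft_force: [-2.6, -0.4, 0.4]
finger_gap: 12.6
grip_force: 78.7
```

```bash
python3 q.py
```

```text
3.8 pos [499.984  27.044 164.716] yaw 156.11 F [-2.596 -0.395  0.434] T [-0.315  0.389  0.383] gap 12.6 gf 78.7 j6 -68.9
```

Request:
servo_tool --plan '[[[0, 0, 0, -3, 0.006]]]'

```text
time: 3.9
tool_pos: [499.8, 26.8, 164.7]
tcp_rot: [-179.9, 0.1, 153.1]
ft_force: [-2.4, -2.3, 0.9]
finger_gap: 12.2
grip_force: 79.0
```

```bash
python3 q.py
```

```text
3.9 pos [499.841  26.775 164.695] yaw 153.11 F [-2.444 -2.329  0.889] T [-0.62   0.65   0.408] gap 12.2 gf 79.0 j6 -65.9
```

Request:
servo_tool --plan '[[[0, -0.0005, 0, -3, 0.006]]]'

```text
time: 4.0
tool_pos: [499.7, 26.4, 164.7]
tcp_rot: [-180.0, 0.0, 150.1]
ft_force: [-3.6, -1.3, 2.1]
finger_gap: 12.3
grip_force: 79.0
```

```bash
python3 q.py
```

```text
4.0 pos [499.732  26.36  164.711] yaw 150.12 F [-3.623 -1.31   2.128] T [-0.208  0.734  0.454] gap 12.3 gf 79.0 j6 -62.9
```

Request:
servo_tool --plan '[[[0, 0, 0, -3, 0.006]]]'

```text
time: 4.1
tool_pos: [499.6, 26.1, 164.7]
tcp_rot: [-179.9, 0.0, 147.1]
ft_force: [-5.3, -3.0, 1.7]
finger_gap: 12.2
grip_force: 79.3
```

```bash
python3 q.py
```

```text
4.1 pos [499.554  26.104 164.676] yaw 147.11 F [-5.347 -3.035  1.659] T [-0.797  0.997  0.454] gap 12.2 gf 79.3 j6 -59.9
```

Request:
servo_tool --plan '[[[0, 0, 0, -3, 0.006]]]'

```text
time: 4.2
tool_pos: [499.4, 25.9, 164.7]
tcp_rot: [-179.9, 0.0, 144.1]
ft_force: [-5.5, -4.6, 5.6]
finger_gap: 12.7
grip_force: 79.5
```

```bash
python3 q.py
```

```text
4.2 pos [499.398  25.87  164.685] yaw 144.11 F [-5.455 -4.572  5.575] T [-1.     1.22   0.438] gap 12.7 gf 79.5 j6 -56.9
```

Request:
servo_tool --plan '[[[0, 0, 0, 0, 0.05], [0, 0, 0.002, 0, 0.05], [0, 0, 0.038, 0, 0.05], [0.013, 0.032, 0, 8, 0.05], [0.014, 0.032, 0, 8, 0.05], [0.014, 0.032, 0, 8, 0.05], [0.014, 0.032, 0, 8, 0.05], [0.013, 0.032, 0, 8, 0.05], [0, 0, 0, 0, 0.05], [0, 0, -0.012, 0, 0.05]]]'

```text
time: 5.2
tool_pos: [569.2, 187.9, 193.8]
tcp_rot: [180.0, 0.2, -175.7]
ft_force: [0.1, -0.4, 0.7]
finger_gap: 50.0
grip_force: 0.0
```

Request:
servo_tool --plan '[[[0, 0, -0.015, 0, 0.05], [0, 0, -0.015, 0, 0.05], [0, 0, 0, 0, 0.012], [0, 0, 0, 0, 0.008], [0, 0, 0, 0, 0.006], [0, 0, 0, 0, 0.006]]]'

```text
time: 5.8
tool_pos: [567.1, 188.1, 161.7]
tcp_rot: [179.9, -0.1, -175.8]
ft_force: [-1.4, 7.4, -5.1]
finger_gap: 12.9
grip_force: 78.4
```

```bash
python3 q.py
```

```text
5.8 pos [567.108 188.141 161.667] yaw -175.76 F [-1.397  7.399 -5.118] T [ 1.015  0.17  -0.11 ] gap 12.9 gf 78.4 j6 -80.9
```

Request:
servo_tool --plan '[[[0, 0.001, 0, -4, 0.006], [0, 0.0005, 0, -4, 0.006], [0, 0, 0, -4, 0.006]]]'

```text
time: 6.1
tool_pos: [567.1, 187.4, 161.7]
tcp_rot: [-179.9, -0.1, 172.1]
ft_force: [-3.6, -6.0, -1.7]
finger_gap: 12.3
grip_force: 78.8
```

```bash
python3 q.py
```

```text
6.1 pos [567.078 187.443 161.653] yaw 172.09 F [-3.625 -6.01  -1.723] T [-1.243  0.606  0.42 ] gap 12.3 gf 78.8 j6 -68.6
```

Request:
servo_tool --plan '[[[0, 0, 0, -3, 0.006]]]'

```text
time: 6.2
tool_pos: [567.0, 187.2, 161.6]
tcp_rot: [-179.8, -0.1, 169.1]
ft_force: [-3.9, -6.6, -1.1]
finger_gap: 12.6
grip_force: 78.9
```

```bash
python3 q.py
```

```text
6.2 pos [567.018 187.173 161.648] yaw 169.09 F [-3.914 -6.577 -1.127] T [-1.361  0.729  0.424] gap 12.6 gf 78.9 j6 -65.6
```

Request:
servo_tool --plan '[[[0, 0, 0, -3, 0.006]]]'

```text
time: 6.3
tool_pos: [567.2, 187.0, 161.8]
tcp_rot: [-179.8, -0.1, 166.1]
ft_force: [-3.5, -7.4, -2.1]
finger_gap: 12.7
grip_force: 79.3
```

```bash
python3 q.py
```

```text
6.3 pos [567.219 187.019 161.751] yaw 166.11 F [-3.472 -7.389 -2.12 ] T [-1.392  0.53   0.424] gap 12.7 gf 79.3 j6 -62.7
```

Request:
servo_tool --plan '[[[0, 0, 0, -3, 0.006]]]'

```text
time: 6.4
tool_pos: [567.1, 186.7, 161.7]
tcp_rot: [-179.8, -0.1, 163.1]
ft_force: [-4.6, -8.9, 0.2]
finger_gap: 12.4
grip_force: 79.2
```

```bash
python3 q.py
```

```text
6.4 pos [567.136 186.749 161.719] yaw 163.11 F [-4.629 -8.897  0.199] T [-1.597  0.632  0.417] gap 12.4 gf 79.2 j6 -59.7
```

Request:
servo_tool --plan '[[[-0.001, -0.002, 0, -3, 0.006]]]'

```text
time: 6.5
tool_pos: [566.8, 186.0, 161.8]
tcp_rot: [-180.0, 0.0, 160.1]
ft_force: [4.6, 5.1, -8.1]
finger_gap: 12.7
grip_force: 78.7
```

```bash
python3 q.py
```

```text
6.5 pos [566.758 185.991 161.798] yaw 160.11 F [ 4.614  5.064 -8.133] T [ 0.652 -0.751  0.324] gap 12.7 gf 78.7 j6 -56.8
```

Request:
servo_tool --plan '[[[0, 0, 0, -3, 0.006]]]'

```text
time: 6.6
tool_pos: [566.7, 185.8, 161.8]
tcp_rot: [-180.0, 0.0, 157.1]
ft_force: [1.0, -2.1, -4.9]
finger_gap: 12.5
grip_force: 78.9
```

```bash
python3 q.py
```

```text
6.6 pos [566.686 185.814 161.78 ] yaw 157.11 F [ 0.951 -2.107 -4.924] T [-0.581 -0.114  0.406] gap 12.5 gf 78.9 j6 -53.8
```

Request:
servo_tool --plan '[[[0, 0, 0, -3, 0.006]]]'

```text
time: 6.7
tool_pos: [566.6, 185.6, 161.8]
tcp_rot: [-179.9, 0.0, 154.1]
ft_force: [-0.5, -4.4, -5.0]
finger_gap: 12.5
grip_force: 79.0
```

```bash
python3 q.py
```

```text
6.7 pos [566.586 185.602 161.778] yaw 154.12 F [-0.461 -4.407 -4.963] T [-0.834  0.117  0.419] gap 12.5 gf 79.0 j6 -50.8
```

Request:
servo_tool --plan '[[[0, 0, 0, -3, 0.006]]]'

```text
time: 6.8
tool_pos: [566.5, 185.3, 161.7]
tcp_rot: [-179.9, 0.0, 151.1]
ft_force: [-1.6, -6.1, -2.8]
finger_gap: 13.0
grip_force: 79.3
```

```bash
python3 q.py
```

```text
6.8 pos [566.451 185.331 161.742] yaw 151.11 F [-1.603 -6.095 -2.813] T [-0.977  0.193  0.397] gap 13.0 gf 79.3 j6 -47.8
```

Request:
servo_tool --plan '[[[0, 0, 0, -3, 0.006]]]'

```text
time: 6.9
tool_pos: [566.4, 185.1, 161.8]
tcp_rot: [-179.8, 0.0, 148.1]
ft_force: [-2.0, -6.8, -1.2]
finger_gap: 12.2
grip_force: 79.4
```

```bash
python3 q.py
```

```text
6.9 pos [566.353 185.11  161.779] yaw 148.11 F [-2.044 -6.819 -1.224] T [-1.239  0.479  0.468] gap 12.2 gf 79.4 j6 -44.8
```

Request:
servo_tool --plan '[[[0, 0, 0, -3, 0.006]]]'

```text
time: 7.0
tool_pos: [566.2, 184.9, 161.7]
tcp_rot: [-179.8, 0.0, 145.1]
ft_force: [-3.6, -8.1, -1.1]
finger_gap: 12.6
grip_force: 79.6
```

```bash
python3 q.py
```

```text
7.0 pos [566.198 184.879 161.729] yaw 145.11 F [-3.611 -8.071 -1.087] T [-1.496  0.614  0.467] gap 12.6 gf 79.6 j6 -41.8
```

Request:
servo_tool --plan '[[[0, 0, 0, 0, 0.05], [0, 0, 0.002, 0, 0.05], [0, 0, 0.038, 0, 0.05], [0.005, -0.027, 0, 8.4, 0.05], [0.005, -0.027, 0, 8.4, 0.05], [0.005, -0.028, 0, 8.4, 0.05], [0.005, -0.027, 0, 8.4, 0.05], [0.005, -0.027, 0, 8.4, 0.05], [0, 0, 0, 0, 0.05], [0, 0, -0.01, 0, 0.05]]]'

```text
time: 8.0
tool_pos: [593.2, 50.3, 194.1]
tcp_rot: [-180.0, 0.3, -173.0]
ft_force: [-0.0, 1.0, 1.0]
finger_gap: 50.2
grip_force: 0.0
```

```bash
cat >> q.py <<'E'
K={1:(562.1,187.8),2:(591.4,50.9),3:(493.7,30),4:(464.4,166.9)}
p=s["tool_pos"][:2];n=min(K,key=lambda i:np.hypot(*(np.array(K[i])-p)));d=(np.array(K[n])-p)/1000;F=s["ft_force"]
print("knob",n,"d",(d*1000).round(1),"tau",round(s["wrist_torque"][2]-(d[0]*F[1]-d[1]*F[0]),3))
E
python3 q.py
```

```text
8.0 pos [593.247  50.269 194.067] yaw -172.95 F [-0.001  1.048  1.013] T [ 0.015 -0.052 -0.013] gap 50.2 gf 0.0 j6 -97.2
knob 2 d [-1.8  0.6] tau -0.011
```

Request:
servo_tool --plan '[[[-0.001, 0.0005, -0.015, 0, 0.05], [0, 0, -0.015, 0, 0.05], [0, 0, 0, 0, 0.012], [0, 0, 0, 0, 0.008], [0, 0, 0, 0, 0.006], [0, 0, 0, 0, 0.006]]]'

```text
time: 8.6
tool_pos: [590.6, 51.5, 161.8]
tcp_rot: [180.0, -0.0, -172.7]
ft_force: [-0.8, 1.8, -3.7]
finger_gap: 12.8
grip_force: 78.5
```

```bash
python3 q.py
```

```text
8.6 pos [590.556  51.473 161.838] yaw -172.74 F [-0.778  1.767 -3.72 ] T [0.295 0.164 0.162] gap 12.8 gf 78.5 j6 -97.3
knob 2 d [ 0.8 -0.6] tau 0.161
```

Request:
servo_tool --plan '[[[0, 0, 0, -4, 0.006], [0, 0, 0, -4, 0.006], [0, 0, 0, -4, 0.006]]]'

```text
time: 8.9
tool_pos: [590.5, 51.5, 161.8]
tcp_rot: [180.0, -0.0, 175.1]
ft_force: [-0.9, 2.7, -4.1]
finger_gap: 12.5
grip_force: 78.5
```

```bash
python3 q.py
```

```text
8.9 pos [590.539  51.471 161.826] yaw 175.1 F [-0.869  2.713 -4.136] T [0.352 0.113 0.4  ] gap 12.5 gf 78.5 j6 -85.1
knob 2 d [ 0.9 -0.6] tau 0.398
```

Request:
servo_tool --plan '[[[0, 0, 0, -3, 0.006], [0, 0, 0, -3, 0.006]]]'

```text
time: 9.1
tool_pos: [590.5, 51.5, 161.8]
tcp_rot: [180.0, -0.0, 169.1]
ft_force: [0.1, 2.8, -3.9]
finger_gap: 12.4
grip_force: 78.6
```

```bash
python3 q.py
```

```text
9.1 pos [590.512  51.487 161.813] yaw 169.14 F [ 0.118  2.757 -3.881] T [0.429 0.16  0.332] gap 12.4 gf 78.6 j6 -79.1
knob 2 d [ 0.9 -0.6] tau 0.329
```

Request:
servo_tool --plan '[[[0, 0, 0, -3, 0.006], [0, 0, 0, -3, 0.006]]]'

```text
time: 9.3
tool_pos: [590.5, 51.5, 161.8]
tcp_rot: [180.0, -0.0, 163.1]
ft_force: [-0.7, 2.9, -5.0]
finger_gap: 12.4
grip_force: 78.6
```

```bash
python3 q.py|tail -1
```

```text
knob 2 d [ 0.9 -0.6] tau 0.443
```

Request:
servo_tool --plan '[[[0, 0, 0, -3, 0.006]]]'

```text
time: 9.4
tool_pos: [590.5, 51.5, 161.8]
tcp_rot: [180.0, -0.0, 160.1]
ft_force: [-1.0, 2.2, -4.5]
finger_gap: 12.4
grip_force: 78.6
```

```bash
python3 q.py|tail -1
```

```text
knob 2 d [ 0.9 -0.6] tau 0.389
```

Request:
servo_tool --plan '[[[0, 0, 0, -3, 0.006]]]'

```text
time: 9.5
tool_pos: [590.5, 51.5, 161.8]
tcp_rot: [180.0, -0.0, 157.1]
ft_force: [0.1, 2.4, -4.8]
finger_gap: 12.5
grip_force: 78.6
```

```bash
python3 q.py|tail -1
```

```text
knob 2 d [ 0.9 -0.6] tau 0.36
```

Request:
servo_tool --plan '[[[0, 0, 0, -3, 0.006]]]'

```text
time: 9.6
tool_pos: [590.5, 51.5, 161.8]
tcp_rot: [180.0, -0.0, 154.1]
ft_force: [-0.7, 2.5, -4.0]
finger_gap: 12.3
grip_force: 78.6
```

```bash
python3 q.py|tail -1
```

```text
knob 2 d [ 0.9 -0.6] tau 0.359
```

Request:
servo_tool --plan '[[[0, 0, 0, -3, 0.006]]]'

```text
time: 9.7
tool_pos: [590.5, 51.5, 161.8]
tcp_rot: [180.0, -0.0, 151.1]
ft_force: [-0.6, 1.7, -4.2]
finger_gap: 12.7
grip_force: 78.6
```

```bash
python3 q.py|tail -1
```

```text
knob 2 d [ 0.9 -0.6] tau 0.406
```

```bash
cat >> q.py <<'E'
print("Tz",s["wrist_torque"][2].round(3),"eff6",s["joint_efforts"][5].round(4),"yaw",s["tcp_rot"][2].round(1))
E
python3 q.py|tail -2
```

```text
knob 2 d [ 0.9 -0.6] tau 0.406
Tz 0.407 eff6 -0.7272 yaw 151.1
```

Request:
servo_tool --plan '[[[0, 0, 0, -2, 0.006]]]'

```text
time: 9.8
tool_pos: [590.5, 51.5, 161.8]
tcp_rot: [180.0, -0.0, 149.2]
ft_force: [-0.9, 2.8, -4.4]
finger_gap: 12.9
grip_force: 78.6
```

```bash
python3 q.py|tail -2
```

```text
knob 2 d [ 0.9 -0.6] tau 0.364
Tz 0.365 eff6 -0.0689 yaw 149.2
```

Request:
servo_tool --plan '[[[0, 0, 0, -2, 0.006]]]'

```text
time: 9.9
tool_pos: [590.5, 51.5, 161.8]
tcp_rot: [180.0, -0.0, 147.2]
ft_force: [0.5, 2.3, -4.1]
finger_gap: 12.8
grip_force: 78.6
```

```bash
python3 q.py|tail -2
```

```text
knob 2 d [ 0.9 -0.6] tau 0.337
Tz 0.339 eff6 -0.3268 yaw 147.2
```

Request:
servo_tool --plan '[[[0, 0, 0, -2, 0.006]]]'

```text
time: 10.0
tool_pos: [590.5, 51.5, 161.8]
tcp_rot: [180.0, -0.0, 145.2]
ft_force: [-1.0, 1.8, -3.5]
finger_gap: 12.6
grip_force: 78.6
```

```bash
python3 q.py|tail -2
```

```text
knob 2 d [ 0.9 -0.6] tau 0.341
Tz 0.342 eff6 -0.3506 yaw 145.2
```

Request:
servo_tool --plan '[[[0, 0, 0, -2, 0.006], [0, 0, 0, -2, 0.006]]]'

```text
time: 10.2
tool_pos: [590.6, 51.5, 161.8]
tcp_rot: [180.0, -0.0, 141.2]
ft_force: [-1.1, 2.4, -3.7]
finger_gap: 12.1
grip_force: 78.6
```

```bash
python3 q.py|tail -2
```

```text
knob 2 d [ 0.8 -0.6] tau 0.388
Tz 0.389 eff6 -0.3443 yaw 141.2
```

Request:
servo_tool --plan '[[[0, 0, 0, -2, 0.006]]]'

```text
time: 10.3
tool_pos: [590.5, 51.5, 161.8]
tcp_rot: [180.0, -0.0, 139.2]
ft_force: [-0.9, 2.4, -4.3]
finger_gap: 12.2
grip_force: 78.6
```

```bash
python3 q.py|tail -2
```

```text
knob 2 d [ 0.9 -0.6] tau 0.43
Tz 0.432 eff6 -0.3396 yaw 139.2
```

Request:
servo_tool --plan '[[[0, 0, 0, -2, 0.006]]]'

```text
time: 10.4
tool_pos: [590.5, 51.6, 161.8]
tcp_rot: [180.0, -0.0, 137.2]
ft_force: [-0.4, 2.2, -4.4]
finger_gap: 12.7
grip_force: 78.6
```

```bash
python3 q.py|tail -2
```

```text
knob 2 d [ 0.9 -0.7] tau 0.395
Tz 0.397 eff6 -0.3365 yaw 137.2
```

Request:
servo_tool --plan '[[[0, 0, 0, -2, 0.006]]]'

```text
time: 10.5
tool_pos: [590.6, 51.5, 161.8]
tcp_rot: [180.0, -0.0, 135.2]
ft_force: [-0.8, 3.6, -4.9]
finger_gap: 12.5
grip_force: 78.6
```

```bash
python3 q.py|tail -2
```

```text
knob 2 d [ 0.8 -0.6] tau 0.425
Tz 0.428 eff6 -0.3322 yaw 135.2
```

Request:
servo_tool --plan '[[[0, 0, 0, -2, 0.006]]]'

```text
time: 10.6
tool_pos: [590.6, 51.6, 161.8]
tcp_rot: [180.0, -0.0, 133.2]
ft_force: [-1.7, 3.6, -4.6]
finger_gap: 12.4
grip_force: 78.6
```

```bash
python3 q.py|tail -2
```

```text
knob 2 d [ 0.8 -0.7] tau 0.372
Tz 0.373 eff6 -0.3286 yaw 133.2
```

Request:
servo_tool --plan '[[[0, 0, 0, -2, 0.006], [0, 0, 0, -2, 0.006], [0, 0, 0, -2, 0.006]]]'

```text
time: 10.9
tool_pos: [590.6, 51.5, 161.8]
tcp_rot: [180.0, -0.0, 127.2]
ft_force: [-0.6, 2.6, -4.9]
finger_gap: 12.3
grip_force: 78.6
```

```bash
python3 q.py|tail -2
```

```text
knob 2 d [ 0.8 -0.6] tau 0.45
Tz 0.452 eff6 -0.3175 yaw 127.2
```

Request:
servo_tool --plan '[[[0, 0, 0, -2, 0.006], [0, 0, 0, -2, 0.006]]]'

```text
time: 11.1
tool_pos: [590.6, 51.6, 161.8]
tcp_rot: [180.0, -0.0, 123.2]
ft_force: [-0.0, 2.2, -4.3]
finger_gap: 12.6
grip_force: 78.6
```

```bash
python3 q.py|tail -2
```

```text
knob 2 d [ 0.8 -0.7] tau 0.427
Tz 0.429 eff6 -0.3102 yaw 123.2
```

Request:
servo_tool --plan '[[[0, 0, 0, -2, 0.006], [0, 0, 0, -2, 0.006]]]'

```text
time: 11.3
tool_pos: [590.6, 51.6, 161.8]
tcp_rot: [180.0, -0.0, 119.2]
ft_force: [0.3, 3.3, -4.4]
finger_gap: 12.5
grip_force: 78.6
```

```bash
python3 q.py|tail -2; python3 -c "
from h import *
f=optics.snapshot('top')['frame'][120:225,205:335]
cv2.imwrite('pics/c2.png',cv2.resize(f,(780,600),interpolation=cv2.INTER_CUBIC))"
```

```text
knob 2 d [ 0.8 -0.7] tau 0.443
Tz 0.446 eff6 -0.3028 yaw 119.2
```

View pics/c2.png

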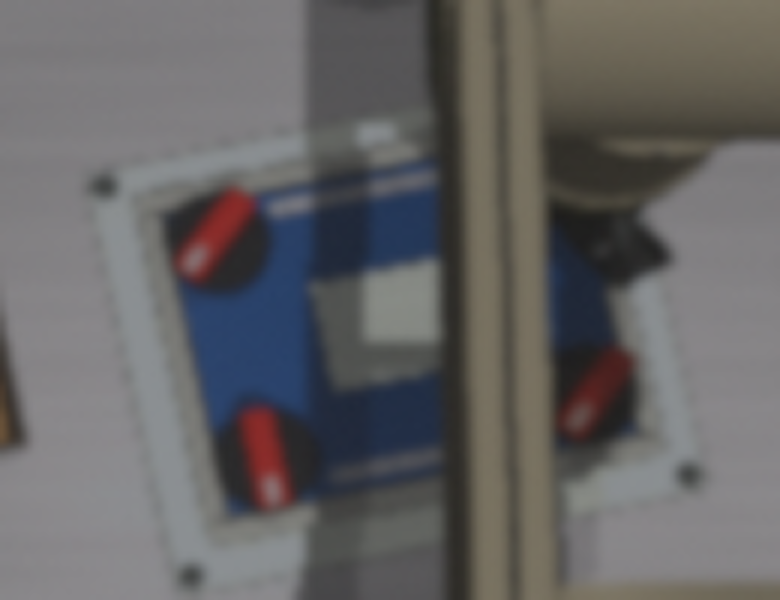

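P1 and P3 (upper left, lower right) now sit about 40° clockwise from their start. P2 is at the hand and P4 (lower left) is untouched. `joint_efforts[5]` is a clean torque signal at steady speed, and its slope of about 0.1 N m/rad shows P2's pad is being squeezed. On to P4.

Request:
servo_tool --plan '[[[0, 0, 0, 0, 0.05], [0, 0, 0.002, 0, 0.05], [0, 0, 0.038, 0, 0.05], [-0.025, 0.023, 0, 8.5, 0.05], [-0.026, 0.023, 0, 8.5, 0.05], [-0.025, 0.024, 0, 8.5, 0.05], [-0.026, 0.023, 0, 8.5, 0.05], [-0.025, 0.023, 0, 8.5, 0.05], [0, 0, 0, 8.5, 0.05], [0, 0, 0, 8.5, 0.05]]]'

```text
time: 12.35
tool_pos: [463.7, 167.8, 203.1]
tcp_rot: [180.0, 0.1, 179.2]
ft_force: [-0.6, -0.3, 0.6]
finger_gap: 50.3
grip_force: 0.0
```

Request:
servo_tool --plan '[[[0, 0, 0, 8.5, 0.05], [0, 0, 0, 2, 0.05], [0, 0, -0.01, 0, 0.05], [0, 0, -0.015, 0, 0.05], [0, 0, -0.015, 0, 0.05], [0, 0, 0, 0, 0.012], [0, 0, 0, 0, 0.008], [0, 0, 0, 0, 0.006], [0, 0, 0, 0, 0.006]]]'

```text
time: 13.25
tool_pos: [463.6, 167.0, 162.0]
tcp_rot: [180.0, -0.0, -170.8]
ft_force: [-1.6, -0.3, -3.1]
finger_gap: 12.6
grip_force: 78.2
```

```bash
python3 q.py
```

```text
13.25 pos [463.633 167.036 161.966] yaw -170.78 F [-1.647 -0.294 -3.115] T [ 0.026  0.224 -0.096] gap 12.6 gf 78.2 j6 -85.4
knob 4 d [ 0.8 -0.1] tau -0.095
Tz -0.096 eff6 -0.1177 yaw -170.8
```

Request:
servo_tool --plan '[[[0, 0, 0, -2, 0.006], [0, 0, 0, -2, 0.006], [0, 0, 0, -2, 0.006], [0, 0, 0, -2, 0.006]]]'

```text
time: 13.65
tool_pos: [463.6, 167.0, 162.0]
tcp_rot: [-180.0, -0.0, -178.8]
ft_force: [-1.2, 0.1, -4.0]
finger_gap: 12.7
grip_force: 79.5
```

```bash
python3 q.py
```

```text
13.65 pos [463.616 166.984 161.982] yaw -178.82 F [-1.204  0.117 -4.043] T [-0.016  0.201  0.322] gap 12.7 gf 79.5 j6 -77.3
knob 4 d [ 0.8 -0.1] tau 0.322
Tz 0.322 eff6 -0.3663 yaw -178.8
```

Request:
servo_tool --plan '[[[0, 0, 0, -2, 0.006], [0, 0, 0, -2, 0.006]]]'

```text
time: 13.85
tool_pos: [463.6, 167.0, 162.0]
tcp_rot: [-180.0, -0.0, 177.2]
ft_force: [-1.1, -0.5, -2.4]
finger_gap: 12.2
grip_force: 79.4
```

```bash
python3 q.py|tail -2
```

```text
knob 4 d [ 0.8 -0.1] tau 0.388
Tz 0.387 eff6 -0.366 yaw 177.2
```

Request:
servo_tool --plan '[[[0, 0, 0, -2, 0.006], [0, 0, 0, -2, 0.006]]]'

```text
time: 14.05
tool_pos: [463.6, 166.9, 162.0]
tcp_rot: [-180.0, -0.0, 173.2]
ft_force: [-1.4, -0.9, -3.5]
finger_gap: 12.4
grip_force: 79.4
```

```bash
python3 q.py|tail -2
```

```text
knob 4 d [ 0.8 -0. ] tau 0.371
Tz 0.37 eff6 -0.3659 yaw 173.2
```

Request:
servo_tool --plan '[[[0, 0, 0, -2, 0.006], [0, 0, 0, -2, 0.006]]]'

```text
time: 14.25
tool_pos: [463.6, 166.9, 162.0]
tcp_rot: [-180.0, -0.0, 169.2]
ft_force: [-1.2, -0.7, -2.8]
finger_gap: 12.7
grip_force: 79.4
```

```bash
python3 q.py|tail -2
```

```text
knob 4 d [0.8 0. ] tau 0.326
Tz 0.325 eff6 -0.3658 yaw 169.2
```

`eff6` is flat at -0.366 while the knob runs free, so tau ≈ 0.726 + eff6. By that P2 ended at 0.42. I'll bring P4 to the same level.

Request:
servo_tool --plan '[[[0, 0, 0, -2, 0.006], [0, 0, 0, -2, 0.006], [0, 0, 0, -2, 0.006], [0, 0, 0, -2, 0.006], [0, 0, 0, -2, 0.006]]]'

```text
time: 14.75
tool_pos: [463.6, 166.8, 162.0]
tcp_rot: [-180.0, 0.0, 159.2]
ft_force: [-1.9, -0.6, -2.8]
finger_gap: 12.7
grip_force: 79.5
```

```bash
python3 q.py|tail -1
```

```text
Tz 0.377 eff6 -0.3501 yaw 159.2
```

Request:
servo_tool --plan '[[[0, 0, 0, -2, 0.006], [0, 0, 0, -2, 0.006], [0, 0, 0, -2, 0.006], [0, 0, 0, -2, 0.006]]]'

```text
time: 15.15
tool_pos: [463.6, 166.8, 162.0]
tcp_rot: [-180.0, 0.0, 151.2]
ft_force: [-1.1, -2.2, -2.0]
finger_gap: 12.6
grip_force: 79.6
```

```bash
python3 q.py|tail -1
```

```text
Tz 0.392 eff6 -0.3322 yaw 151.2
```

Request:
servo_tool --plan '[[[0, 0, 0, -2, 0.006], [0, 0, 0, -2, 0.006], [0, 0, 0, -2, 0.006], [0, 0, 0, -2, 0.006]]]'

```text
time: 15.55
tool_pos: [463.5, 166.7, 162.0]
tcp_rot: [-179.9, 0.0, 143.2]
ft_force: [-1.5, -2.9, -1.4]
finger_gap: 12.1
grip_force: 79.7
```

```bash
python3 q.py|tail -1
```

```text
Tz 0.389 eff6 -0.317 yaw 143.2
```

Request:
servo_tool --plan '[[[0, 0, 0, -2, 0.006], [0, 0, 0, -2, 0.006], [0, 0, 0, 0, 0.05], [0, 0, 0.002, 0, 0.05], [0, 0, 0.038, 0, 0.05], [0.009, -0.045, 0, 5, 0.05], [0.01, -0.046, 0, 0, 0.05], [0.01, -0.045, 0, 0, 0.05], [0, 0, 0, 0, 0.05], [0, 0, -0.01, 0, 0.05]]]'

```text
time: 16.55
tool_pos: [494.3, 30.0, 193.8]
tcp_rot: [179.8, 0.2, 144.1]
ft_force: [-0.4, 0.5, 0.2]
finger_gap: 50.1
grip_force: 0.0
```

Request:
servo_tool --plan '[[[0, 0, -0.015, 0, 0.05], [0, 0, -0.015, 0, 0.05], [0, 0, 0, 0, 0.012], [0, 0, 0, 0, 0.008], [0, 0, 0, 0, 0.006], [0, 0, 0, 0, 0.006]]]'

```text
time: 17.15
tool_pos: [492.0, 31.3, 161.9]
tcp_rot: [-179.9, -0.1, 144.3]
ft_force: [-4.8, -1.9, -0.2]
finger_gap: 12.5
grip_force: 78.7
```

```bash
python3 q.py
```

```text
17.15 pos [492.015  31.283 161.905] yaw 144.32 F [-4.82  -1.859 -0.157] T [-0.231  0.63   0.301] gap 12.5 gf 78.7 j6 -56.6
knob 3 d [ 1.7 -1.3] tau 0.31
Tz 0.301 eff6 0.3483 yaw 144.3
```

Request:
servo_tool --plan '[[[0, 0, 0, -2, 0.006], [0, 0, 0, -2, 0.006], [0, 0, 0, -2, 0.006]]]'

```text
time: 17.45
tool_pos: [492.1, 31.4, 161.9]
tcp_rot: [-179.9, -0.1, 138.2]
ft_force: [-3.7, -1.2, -1.9]
finger_gap: 12.5
grip_force: 78.6
```

```bash
python3 q.py|tail -2
```

```text
knob 3 d [ 1.6 -1.4] tau 0.409
Tz 0.402 eff6 -0.3706 yaw 138.2
```

Request:
servo_tool --plan '[[[0, 0, 0, -2, 0.006]]]'

```text
time: 17.55
tool_pos: [492.1, 31.4, 161.9]
tcp_rot: [-179.9, -0.1, 136.2]
ft_force: [-3.4, -1.6, -1.7]
finger_gap: 12.7
grip_force: 78.6
```

```bash
python3 q.py|tail -2
```

```text
knob 3 d [ 1.6 -1.4] tau 0.409
Tz 0.401 eff6 -0.3641 yaw 136.2
```

Request:
servo_tool --plan '[[[0, 0, 0, -2, 0.006], [0, 0, 0, -2, 0.006]]]'

```text
time: 17.75
tool_pos: [492.2, 31.4, 161.9]
tcp_rot: [-179.9, -0.0, 132.2]
ft_force: [-2.4, -0.9, -2.1]
finger_gap: 12.4
grip_force: 78.5
```

```bash
python3 q.py|tail -2
```

```text
knob 3 d [ 1.5 -1.4] tau 0.338
Tz 0.333 eff6 -0.3536 yaw 132.2
```

Request:
servo_tool --plan '[[[0, 0, 0, -2, 0.006], [0, 0, 0, -2, 0.006]]]'

```text
time: 17.95
tool_pos: [492.2, 31.5, 161.9]
tcp_rot: [-179.9, -0.0, 128.2]
ft_force: [-3.1, 0.1, -2.6]
finger_gap: 12.2
grip_force: 78.5
```

```bash
python3 q.py|tail -2
```

```text
knob 3 d [ 1.5 -1.5] tau 0.425
Tz 0.421 eff6 -0.3432 yaw 128.2
```

Request:
servo_tool --plan '[[[0, 0, 0, -2, 0.006], [0, 0, 0, -2, 0.006]]]'

```text
time: 18.15
tool_pos: [492.3, 31.5, 161.9]
tcp_rot: [-180.0, -0.0, 124.2]
ft_force: [-1.6, -0.2, -2.2]
finger_gap: 12.7
grip_force: 78.4
```

```bash
python3 q.py|tail -2
```

```text
knob 3 d [ 1.4 -1.5] tau 0.416
Tz 0.414 eff6 -0.3321 yaw 124.2
```

Request:
servo_tool --plan '[[[0, 0, 0, -2, 0.006], [0, 0, 0, -2, 0.006], [0, 0, 0, 0, 0.05], [0, 0, 0.002, 0, 0.05], [0, 0, 0.038, 0, 0.05], [0.017, 0.039, 0, 6.3, 0.05], [0.018, 0.04, 0, 6.3, 0.05], [0.017, 0.039, 0, 6.3, 0.05], [0.017, 0.039, 0, 6.3, 0.05], [0, 0, 0, 0, 0.05]]]'

```text
time: 19.15
tool_pos: [563.1, 192.5, 202.6]
tcp_rot: [179.8, 0.0, 145.9]
ft_force: [-1.0, -1.7, -0.8]
finger_gap: 49.9
grip_force: 0.0
```

Request:
servo_tool --plan '[[[0, 0, -0.01, 0, 0.05], [0, 0, -0.015, 0, 0.05], [0, 0, -0.015, 0, 0.05], [0, 0, 0, 0, 0.012], [0, 0, 0, 0, 0.008], [0, 0, 0, 0, 0.006], [0, 0, 0, 0, 0.006]]]'

```text
time: 19.85
tool_pos: [561.7, 187.6, 162.0]
tcp_rot: [-180.0, 0.0, 145.4]
ft_force: [-0.7, -2.6, -2.2]
finger_gap: 12.6
grip_force: 79.0
```

```bash
python3 q.py
```

```text
19.85 pos [561.721 187.627 162.016] yaw 145.41 F [-0.675 -2.586 -2.227] T [-0.237  0.093 -0.151] gap 12.6 gf 79.0 j6 -41.9
knob 1 d [0.4 0.2] tau -0.15
Tz -0.151 eff6 -0.1696 yaw 145.4
```

Request:
servo_tool --plan '[[[0, 0, 0, -2, 0.006], [0, 0, 0, -2, 0.006], [0, 0, 0, -2, 0.006], [0, 0, 0, -2, 0.006]]]'

```text
time: 20.25
tool_pos: [561.6, 187.6, 162.0]
tcp_rot: [-180.0, 0.0, 137.4]
ft_force: [-0.7, -1.5, -2.5]
finger_gap: 12.5
grip_force: 79.0
```

```bash
python3 q.py|tail -2
```

```text
knob 1 d [0.5 0.2] tau 0.397
Tz 0.396 eff6 -0.3301 yaw 137.4
```

Request:
servo_tool --plan '[[[0, 0, 0, -2, 0.006]]]'

```text
time: 20.35
tool_pos: [561.6, 187.5, 162.1]
tcp_rot: [-179.9, 0.0, 135.4]
ft_force: [-1.2, -2.3, -2.0]
finger_gap: 12.5
grip_force: 79.1
```

```bash
python3 q.py|tail -2
```

```text
knob 1 d [0.5 0.3] tau 0.437
Tz 0.436 eff6 -0.3245 yaw 135.4
```

Request:
servo_tool --plan '[[[0, 0, 0, -2, 0.006], [0, 0, 0, -2, 0.006], [0, 0, 0, 0, 0.05], [0, 0, 0.002, 0, 0.05], [0, 0, 0.038, 0, 0.05], [0.007, -0.034, 0, -3, 0.05], [0.008, -0.034, 0, -3, 0.05], [0.007, -0.034, 0, -3, 0.05], [0.007, -0.034, 0, -3, 0.05], [0, 0, 0, 0, 0.05]]]'

```text
time: 21.35
tool_pos: [592.0, 48.2, 203.0]
tcp_rot: [179.9, 0.1, 119.2]
ft_force: [-0.8, -0.0, 0.4]
finger_gap: 49.9
grip_force: 0.0
```

Request:
servo_tool --plan '[[[0, 0, -0.01, 0, 0.05], [0, 0, -0.015, 0, 0.05], [0, 0, -0.015, 0, 0.05], [0, 0, 0, 0, 0.012], [0, 0, 0, 0, 0.008], [0, 0, 0, 0, 0.006], [0, 0, 0, 0, 0.006]]]'

```text
time: 22.05
tool_pos: [590.3, 52.4, 161.8]
tcp_rot: [-180.0, -0.0, 119.5]
ft_force: [-3.3, 1.2, -1.7]
finger_gap: 12.8
grip_force: 78.6
```

```bash
python3 q.py
```

```text
22.05 pos [590.322  52.435 161.811] yaw 119.46 F [-3.314  1.215 -1.744] T [0.302 0.388 0.07 ] gap 12.8 gf 78.6 j6 -29.4
knob 2 d [ 1.1 -1.5] tau 0.074
Tz 0.07 eff6 0.0267 yaw 119.5
```

Request:
servo_tool --plan '[[[0, 0, 0, -2, 0.006], [0, 0, 0, -2, 0.006], [0, 0, 0, -2, 0.006]]]'

```text
time: 22.35
tool_pos: [590.4, 52.4, 161.8]
tcp_rot: [-180.0, -0.0, 113.4]
ft_force: [-2.5, 1.9, -3.3]
finger_gap: 12.4
grip_force: 78.6
```

```bash
python3 q.py|tail -2
```

```text
knob 2 d [ 1.  -1.5] tau 0.463
Tz 0.461 eff6 -0.3093 yaw 113.4
```

Request:
servo_tool --plan '[[[0, 0, 0, -2, 0.006]]]'

```text
time: 22.45
tool_pos: [590.4, 52.4, 161.8]
tcp_rot: [-180.0, -0.0, 111.4]
ft_force: [-2.5, 1.5, -2.5]
finger_gap: 12.7
grip_force: 78.6
```

```bash
python3 q.py|tail -2
```

```text
knob 2 d [ 1.  -1.5] tau 0.42
Tz 0.417 eff6 -0.3011 yaw 111.4
```

Request:
servo_tool --plan '[[[0, 0, 0, 0, 0.05], [0, 0, 0.002, 0, 0.05], [0, 0, 0.038, 0, 0.05], [-0.025, 0.023, 0, 5.6, 0.05], [-0.026, 0.023, 0, 5.6, 0.05], [-0.025, 0.023, 0, 5.6, 0.05], [-0.026, 0.023, 0, 5.6, 0.05], [-0.025, 0.023, 0, 5.6, 0.05], [0, 0, 0, 0, 0.05], [0, 0, -0.01, 0, 0.05]]]'

```text
time: 23.45
tool_pos: [465.1, 167.7, 194.1]
tcp_rot: [179.8, 0.2, 139.5]
ft_force: [0.4, -0.7, 0.2]
finger_gap: 49.9
grip_force: 0.0
```

Request:
servo_tool --plan '[[[0, 0, -0.015, 0, 0.05], [0, 0, -0.015, 0, 0.05], [0, 0, 0, 0, 0.012], [0, 0, 0, 0, 0.008], [0, 0, 0, 0, 0.006], [0, 0, 0, 0, 0.006]]]'

```text
time: 24.05
tool_pos: [463.9, 166.4, 161.9]
tcp_rot: [-180.0, 0.0, 139.4]
ft_force: [-0.4, -3.3, -3.7]
finger_gap: 12.9
grip_force: 78.1
```

```bash
python3 q.py
```

```text
24.05 pos [463.924 166.437 161.929] yaw 139.42 F [-0.444 -3.334 -3.689] T [-0.614 -0.038  0.173] gap 12.9 gf 78.1 j6 -35.6
knob 4 d [0.5 0.5] tau 0.174
Tz 0.173 eff6 0.1662 yaw 139.4
```

Request:
servo_tool --plan '[[[0, 0, 0, -2, 0.006], [0, 0, 0, -2, 0.006], [0, 0, 0, -2, 0.006]]]'

```text
time: 24.35
tool_pos: [463.8, 166.4, 161.9]
tcp_rot: [-180.0, 0.1, 133.4]
ft_force: [-0.3, -3.8, -3.7]
finger_gap: 12.3
grip_force: 78.3
```

```bash
python3 q.py|tail -2
```

```text
knob 4 d [0.6 0.5] tau 0.359
Tz 0.357 eff6 -0.3233 yaw 133.4
```

Request:
servo_tool --plan '[[[0, 0, 0, -2, 0.006]]]'

```text
time: 24.45
tool_pos: [463.8, 166.4, 161.9]
tcp_rot: [-180.0, 0.1, 131.4]
ft_force: [-0.3, -4.3, -3.2]
finger_gap: 12.4
grip_force: 78.4
```

```bash
python3 q.py|tail -2
```

```text
knob 4 d [0.6 0.5] tau 0.409
Tz 0.407 eff6 -0.3151 yaw 131.4
```

Request:
servo_tool --plan '[[[0, 0, 0, -2, 0.006], [0, 0, 0, -2, 0.006], [0, 0, 0, -2, 0.006]]]'

```text
time: 24.75
tool_pos: [463.7, 166.3, 161.9]
tcp_rot: [-179.9, 0.1, 125.4]
ft_force: [-0.9, -5.2, -2.6]
finger_gap: 12.8
grip_force: 78.5
```

```bash
python3 q.py|tail -1
```

```text
Tz 0.472 eff6 -0.2983 yaw 125.4
```

Request:
servo_tool --plan '[[[0, 0, 0, -2, 0.006], [0, 0, 0, -2, 0.006]]]'

```text
time: 24.95
tool_pos: [463.7, 166.3, 161.9]
tcp_rot: [-179.9, 0.1, 121.4]
ft_force: [-0.5, -5.1, -2.5]
finger_gap: 12.5
grip_force: 78.6
```

```bash
python3 q.py|tail -1
```

```text
Tz 0.407 eff6 -0.287 yaw 121.4
```

Request:
servo_tool --plan '[[[0, 0, 0, -2, 0.006], [0, 0, 0, -2, 0.006]]]'

```text
time: 25.15
tool_pos: [463.6, 166.3, 161.9]
tcp_rot: [-179.9, 0.1, 117.4]
ft_force: [-1.5, -5.0, -3.0]
finger_gap: 12.6
grip_force: 78.7
```

```bash
python3 q.py|tail -1
```

```text
Tz 0.423 eff6 -0.2758 yaw 117.4
```

Request:
servo_tool --plan '[[[0, 0, 0, -2, 0.006], [0, 0, 0, -2, 0.006]]]'

```text
time: 25.35
tool_pos: [463.6, 166.2, 161.9]
tcp_rot: [-179.9, 0.1, 113.4]
ft_force: [-1.7, -6.0, -1.8]
finger_gap: 12.7
grip_force: 78.7
```

```bash
python3 q.py|tail -1
```

```text
Tz 0.424 eff6 -0.2646 yaw 113.4
```

Request:
servo_tool --plan '[[[0, 0, 0, -2, 0.006], [0, 0, 0, -2, 0.006]]]'

```text
time: 25.55
tool_pos: [463.5, 166.2, 161.9]
tcp_rot: [-179.9, 0.1, 109.4]
ft_force: [-2.0, -5.6, -0.9]
finger_gap: 12.7
grip_force: 78.8
```

```bash
python3 q.py|tail -1
```

```text
Tz 0.468 eff6 -0.2549 yaw 109.4
```

Request:
servo_tool --plan '[[[0, 0, 0, -2, 0.006], [0, 0, 0, -2, 0.006]]]'

```text
time: 25.75
tool_pos: [463.5, 166.2, 161.9]
tcp_rot: [-179.9, 0.1, 105.4]
ft_force: [-2.9, -5.4, -0.3]
finger_gap: 12.4
grip_force: 78.9
```

```bash
python3 q.py|tail -1
```

```text
Tz 0.476 eff6 -0.2467 yaw 105.4
```

P4 is at about 0.48 N m and not seated yet. To keep the tilt small I'll bring its partner P2 down before finishing P4.

Request:
servo_tool --plan '[[[0, 0, 0, 0, 0.05], [0, 0, 0.002, 0, 0.05], [0, 0, 0.038, 0, 0.05], [0.025, -0.023, 0, 3, 0.05], [0.026, -0.023, 0, 3, 0.05], [0.025, -0.023, 0, 0, 0.05], [0.026, -0.023, 0, 0, 0.05], [0.025, -0.023, 0, 0, 0.05], [0, 0, 0, 0, 0.05], [0, 0, -0.01, 0, 0.05]]]'

```text
time: 26.75
tool_pos: [592.3, 51.7, 193.6]
tcp_rot: [179.8, 0.1, 111.4]
ft_force: [0.9, 0.0, 0.6]
finger_gap: 50.1
grip_force: 0.0
```

Request:
servo_tool --plan '[[[0, 0, -0.015, 0, 0.05], [0, 0, -0.015, 0, 0.05], [0, 0, 0, 0, 0.012], [0, 0, 0, 0, 0.008], [0, 0, 0, 0, 0.006], [0, 0, 0, 0, 0.006]]]'

```text
time: 27.35
tool_pos: [590.4, 52.4, 162.0]
tcp_rot: [-180.0, -0.0, 111.5]
ft_force: [-3.2, 1.3, -1.5]
finger_gap: 12.7
grip_force: 78.7
```

```bash
python3 q.py
```

```text
27.35 pos [590.384  52.378 161.994] yaw 111.47 F [-3.175  1.32  -1.467] T [0.263 0.386 0.176] gap 12.7 gf 78.7 j6 -21.4
knob 2 d [ 1.  -1.5] tau 0.18
Tz 0.176 eff6 0.1759 yaw 111.5
```

Request:
servo_tool --plan '[[[0, 0, 0, -2, 0.006], [0, 0, 0, -2, 0.006], [0, 0, 0, -2, 0.006], [0, 0, 0, -2, 0.006]]]'

```text
time: 27.75
tool_pos: [590.5, 52.4, 162.0]
tcp_rot: [-180.0, -0.0, 103.4]
ft_force: [-2.1, 1.4, -3.2]
finger_gap: 12.5
grip_force: 78.9
```

```bash
python3 q.py|tail -2
```

```text
knob 2 d [ 0.9 -1.5] tau 0.477
Tz 0.475 eff6 -0.2475 yaw 103.4
```

Request:
servo_tool --plan '[[[0, 0, 0, -2, 0.006], [0, 0, 0, -2, 0.006]]]'

```text
time: 27.95
tool_pos: [590.6, 52.4, 162.0]
tcp_rot: [-180.0, -0.0, 99.4]
ft_force: [-0.9, 1.6, -3.3]
finger_gap: 12.6
grip_force: 78.9
```

```bash
python3 q.py|tail -2
```

```text
knob 2 d [ 0.8 -1.5] tau 0.447
Tz 0.447 eff6 -0.2382 yaw 99.4
```

Request:
servo_tool --plan '[[[0, 0, 0, -2, 0.006], [0, 0, 0, -2, 0.006]]]'

```text
time: 28.15
tool_pos: [590.6, 52.4, 162.0]
tcp_rot: [-180.0, -0.0, 95.4]
ft_force: [-1.3, 2.0, -2.2]
finger_gap: 12.7
grip_force: 78.9
```

```bash
python3 q.py|tail -2
```

```text
knob 2 d [ 0.8 -1.5] tau 0.552
Tz 0.551 eff6 -0.2216 yaw 95.4
```

Request:
servo_tool --plan '[[[0, 0, 0, -2, 0.006], [0, 0, 0, -2, 0.006]]]'

```text
time: 28.35
tool_pos: [590.6, 52.4, 162.0]
tcp_rot: [-180.0, -0.0, 91.4]
ft_force: [-0.9, 1.3, -3.8]
finger_gap: 12.2
grip_force: 78.9
```

```bash
python3 q.py|tail -1
```

```text
Tz 0.562 eff6 -0.1993 yaw 91.4
```

Request:
servo_tool --plan '[[[0, 0, 0, -2, 0.006]]]'

```text
time: 28.45
tool_pos: [590.7, 52.4, 162.0]
tcp_rot: [-180.0, -0.0, 89.4]
ft_force: [-0.8, 2.1, -2.3]
finger_gap: 12.6
grip_force: 78.9
```

```bash
python3 q.py|tail -1
```

```text
Tz 0.513 eff6 -0.1881 yaw 89.4
```

Request:
servo_tool --plan '[[[0, 0, 0, 0, 0.05], [0, 0, 0.002, 0, 0.05], [0, 0, 0.038, 0, 0.05], [-0.006, 0.027, 0, 8.4, 0.05], [-0.006, 0.027, 0, 8.4, 0.05], [-0.006, 0.028, 0, 8.4, 0.05], [-0.006, 0.027, 0, 8.4, 0.05], [-0.006, 0.027, 0, 8.4, 0.05], [0, 0, 0, 0, 0.05], [0, 0, -0.01, 0, 0.05]]]'

```text
time: 29.45
tool_pos: [562.1, 188.6, 194.0]
tcp_rot: [179.8, 0.1, 131.4]
ft_force: [0.5, 0.1, 0.6]
finger_gap: 49.9
grip_force: 0.0
```

Request:
servo_tool --plan '[[[0, 0, -0.015, 0, 0.05], [0, 0, -0.015, 0, 0.05], [0, 0, 0, 0, 0.012], [0, 0, 0, 0, 0.008], [0, 0, 0, 0, 0.006], [0, 0, 0, 0, 0.006]]]'

```text
time: 30.05
tool_pos: [561.0, 187.8, 161.8]
tcp_rot: [180.0, 0.0, 131.4]
ft_force: [2.6, -0.2, -7.6]
finger_gap: 12.9
grip_force: 79.1
```

```bash
python3 q.py
```

```text
30.05 pos [560.97  187.824 161.796] yaw 131.43 F [ 2.64  -0.191 -7.553] T [ 0.007 -0.46   0.069] gap 12.9 gf 79.1 j6 -27.9
knob 1 d [ 1.1 -0. ] tau 0.069
Tz 0.069 eff6 0.0708 yaw 131.4
```

Request:
servo_tool --plan '[[[0, 0, 0, -2, 0.006], [0, 0, 0, -2, 0.006], [0, 0, 0, -2, 0.006], [0, 0, 0, -2, 0.006]]]'

```text
time: 30.45
tool_pos: [560.9, 187.8, 161.8]
tcp_rot: [180.0, 0.0, 123.4]
ft_force: [3.0, -0.2, -6.7]
finger_gap: 12.5
grip_force: 78.9
```

```bash
python3 q.py|tail -2
```

```text
knob 1 d [ 1.2 -0. ] tau 0.41
Tz 0.409 eff6 -0.368 yaw 123.4
```

Request:
servo_tool --plan '[[[0, 0, 0, -2, 0.006], [0, 0, 0, -2, 0.006], [0, 0, 0, -2, 0.006]]]'

```text
time: 30.75
tool_pos: [560.8, 187.8, 161.8]
tcp_rot: [-180.0, 0.0, 117.4]
ft_force: [2.4, -0.2, -7.7]
finger_gap: 12.5
grip_force: 79.1
```

```bash
python3 q.py|tail -2
```

```text
knob 1 d [ 1.3 -0. ] tau 0.378
Tz 0.378 eff6 -0.3611 yaw 117.4
```

Request:
servo_tool --plan '[[[0, 0, 0, -2, 0.006], [0, 0, 0, -2, 0.006], [0, 0, 0, -2, 0.006]]]'

```text
time: 31.05
tool_pos: [560.8, 187.8, 161.8]
tcp_rot: [-180.0, 0.0, 111.4]
ft_force: [2.5, -0.8, -6.7]
finger_gap: 12.4
grip_force: 79.2
```

```bash
python3 q.py|tail -2
```

```text
knob 1 d [ 1.3 -0. ] tau 0.383
Tz 0.382 eff6 -0.337 yaw 111.4
```

Request:
servo_tool --plan '[[[0, 0, 0, -2, 0.006], [0, 0, 0, -2, 0.006], [0, 0, 0, -2, 0.006]]]'

```text
time: 31.35
tool_pos: [560.7, 187.8, 161.8]
tcp_rot: [-180.0, 0.0, 105.4]
ft_force: [1.7, -0.5, -5.7]
finger_gap: 12.8
grip_force: 79.3
```

```bash
python3 q.py|tail -1
```

```text
Tz 0.458 eff6 -0.3081 yaw 105.4
```

Request:
servo_tool --plan '[[[0, 0, 0, -2, 0.006], [0, 0, 0, -2, 0.006]]]'

```text
time: 31.55
tool_pos: [560.7, 187.8, 161.8]
tcp_rot: [-180.0, 0.0, 101.4]
ft_force: [1.6, -1.0, -5.6]
finger_gap: 12.6
grip_force: 79.3
```

```bash
python3 q.py|tail -1
```

```text
Tz 0.402 eff6 -0.2873 yaw 101.4
```

Request:
servo_tool --plan '[[[0, 0, 0, -2, 0.006], [0, 0, 0, -2, 0.006]]]'

```text
time: 31.75
tool_pos: [560.7, 187.8, 161.8]
tcp_rot: [-180.0, 0.0, 97.4]
ft_force: [1.3, -1.2, -4.9]
finger_gap: 12.6
grip_force: 79.3
```

```bash
python3 q.py|tail -1
```

```text
Tz 0.487 eff6 -0.2656 yaw 97.4
```

Request:
servo_tool --plan '[[[0, 0, 0, 0, 0.05], [0, 0, 0.002, 0, 0.05], [0, 0, 0.038, 0, 0.05], [-0.017, -0.039, 0, 5.7, 0.05], [-0.017, -0.039, 0, 5.7, 0.05], [-0.017, -0.04, 0, 5.7, 0.05], [-0.017, -0.039, 0, 5.7, 0.05], [0, 0, 0, 0, 0.05], [0, 0, -0.01, 0, 0.05], [0, 0, -0.015, 0, 0.05]]]'

```text
time: 32.75
tool_pos: [494.1, 31.5, 177.6]
tcp_rot: [179.8, 0.1, 120.2]
ft_force: [0.8, -0.2, -0.9]
finger_gap: 50.1
grip_force: 0.0
```

Request:
servo_tool --plan '[[[0, 0, -0.015, 0, 0.05], [0, 0, 0, 0, 0.012], [0, 0, 0, 0, 0.008], [0, 0, 0, 0, 0.006], [0, 0, 0, 0, 0.006]]]'

```text
time: 33.25
tool_pos: [492.4, 31.5, 161.9]
tcp_rot: [-179.9, -0.0, 120.3]
ft_force: [-3.8, 0.9, -1.1]
finger_gap: 13.1
grip_force: 78.7
```

```bash
python3 q.py
```

```text
33.25 pos [492.41  31.49 161.88] yaw 120.29 F [-3.779  0.87  -1.056] T [0.193 0.578 0.299] gap 13.1 gf 78.7 j6 -32.6
knob 3 d [ 1.3 -1.5] tau 0.304
Tz 0.299 eff6 0.3147 yaw 120.3
```

Request:
servo_tool --plan '[[[0, 0, 0, -2, 0.006], [0, 0, 0, -2, 0.006], [0, 0, 0, -2, 0.006], [0, 0, 0, -2, 0.006]]]'

```text
time: 33.65
tool_pos: [492.6, 31.5, 161.9]
tcp_rot: [-180.0, -0.0, 112.2]
ft_force: [-2.2, 2.6, -1.2]
finger_gap: 12.3
grip_force: 78.6
```

```bash
python3 q.py|tail -2
```

```text
knob 3 d [ 1.1 -1.5] tau 0.332
Tz 0.332 eff6 -0.3293 yaw 112.2
```

Request:
servo_tool --plan '[[[0, 0, 0, -2, 0.006], [0, 0, 0, -2, 0.006]]]'

```text
time: 33.85
tool_pos: [492.6, 31.5, 161.9]
tcp_rot: [-180.0, -0.0, 108.2]
ft_force: [-2.5, 3.4, -1.9]
finger_gap: 12.8
grip_force: 78.5
```

```bash
python3 q.py|tail -2
```

```text
knob 3 d [ 1.1 -1.5] tau 0.399
Tz 0.399 eff6 -0.3104 yaw 108.2
```

Request:
servo_tool --plan '[[[0, 0, 0, -2, 0.006], [0, 0, 0, -2, 0.006]]]'

```text
time: 34.05
tool_pos: [492.7, 31.5, 161.9]
tcp_rot: [180.0, -0.0, 104.2]
ft_force: [-1.1, 1.8, -2.6]
finger_gap: 12.7
grip_force: 78.5
```

```bash
python3 q.py|tail -2
```

```text
knob 3 d [ 1.  -1.5] tau 0.46
Tz 0.461 eff6 -0.2883 yaw 104.2
```

Request:
servo_tool --plan '[[[0, 0, 0, -2, 0.006], [0, 0, 0, -2, 0.006], [0, 0, 0, -2, 0.006]]]'

```text
time: 34.35
tool_pos: [492.8, 31.5, 161.9]
tcp_rot: [180.0, -0.0, 98.2]
ft_force: [-0.8, 2.2, -3.6]
finger_gap: 12.4
grip_force: 78.4
```

```bash
python3 q.py|tail -1
```

```text
Tz 0.492 eff6 -0.2536 yaw 98.2
```

Request:
servo_tool --plan '[[[0, 0, 0, -2, 0.006], [0, 0, 0, -2, 0.006]]]'

```text
time: 34.55
tool_pos: [492.9, 31.5, 161.9]
tcp_rot: [180.0, -0.0, 94.2]
ft_force: [-0.6, 1.8, -3.2]
finger_gap: 12.7
grip_force: 78.4
```

```bash
python3 q.py|tail -1
```

```text
Tz 0.468 eff6 -0.2293 yaw 94.2
```

Request:
servo_tool --plan '[[[0, 0, 0, -2, 0.006], [0, 0, 0, -2, 0.006]]]'

```text
time: 34.75
tool_pos: [492.9, 31.6, 161.9]
tcp_rot: [180.0, -0.0, 90.2]
ft_force: [0.6, 1.7, -5.5]
finger_gap: 12.8
grip_force: 78.3
```

```bash
python3 q.py|tail -1
```

```text
Tz 0.522 eff6 -0.2045 yaw 90.2
```

Request:
servo_tool --plan '[[[0, 0, 0, -2, 0.006]]]'

```text
time: 34.85
tool_pos: [493.0, 31.6, 161.9]
tcp_rot: [180.0, -0.0, 88.2]
ft_force: [-0.7, 2.2, -4.6]
finger_gap: 12.3
grip_force: 78.3
```

```bash
python3 q.py|tail -1
```

```text
Tz 0.554 eff6 -0.1919 yaw 88.2
```

Request:
servo_tool --plan '[[[0, 0, 0, 0, 0.05], [0, 0, 0.002, 0, 0.05], [0, 0, 0.038, 0, 0.05], [0.017, 0.039, 0, 3, 0.05], [0.017, 0.039, 0, 3, 0.05], [0.017, 0.04, 0, 3, 0.05], [0.017, 0.039, 0, 0, 0.05], [0, 0, 0, 0, 0.05], [0, 0, -0.01, 0, 0.05], [0, 0, -0.015, 0, 0.05]]]'

```text
time: 35.85
tool_pos: [561.3, 187.5, 177.2]
tcp_rot: [179.9, 0.0, 97.2]
ft_force: [-0.7, -0.5, -0.6]
finger_gap: 50.1
grip_force: 0.0
```

Request:
servo_tool --plan '[[[0, 0, -0.015, 0, 0.05], [0, 0, 0, 0, 0.012], [0, 0, 0, 0, 0.008], [0, 0, 0, 0, 0.006], [0, 0, 0, 0, 0.006]]]'

```text
time: 36.35
tool_pos: [560.8, 187.5, 162.0]
tcp_rot: [180.0, 0.0, 97.2]
ft_force: [0.9, -2.9, -2.4]
finger_gap: 12.4
grip_force: 79.0
```

```bash
python3 q.py
```

```text
36.35 pos [560.78  187.502 162.038] yaw 97.24 F [ 0.899 -2.94  -2.352] T [-0.443  0.072  0.323] gap 12.4 gf 79.0 j6 6.3
knob 1 d [1.3 0.3] tau 0.327
Tz 0.323 eff6 0.3013 yaw 97.2
```

Request:
servo_tool --plan '[[[0, 0, 0, -2, 0.006], [0, 0, 0, -2, 0.006], [0, 0, 0, -2, 0.006]]]'

```text
time: 36.65
tool_pos: [560.7, 187.5, 162.0]
tcp_rot: [-180.0, 0.1, 91.2]
ft_force: [-0.0, -2.5, -2.8]
finger_gap: 12.6
grip_force: 79.2
```

```bash
python3 q.py|tail -2
```

```text
knob 1 d [1.4 0.3] tau 0.531
Tz 0.527 eff6 -0.1948 yaw 91.2
```

Request:
servo_tool --plan '[[[0, 0, 0, -2, 0.006]]]'

```text
time: 36.75
tool_pos: [560.7, 187.5, 162.0]
tcp_rot: [-180.0, 0.1, 89.2]
ft_force: [-0.3, -3.0, -2.8]
finger_gap: 12.5
grip_force: 79.3
```

```bash
python3 q.py|tail -2
```

```text
knob 1 d [1.4 0.3] tau 0.57
Tz 0.566 eff6 -0.1793 yaw 89.2
```

Request:
servo_tool --plan '[[[0, 0, 0, -2, 0.006]]]'

```text
time: 36.85
tool_pos: [560.7, 187.5, 162.0]
tcp_rot: [-180.0, 0.1, 87.2]
ft_force: [-0.4, -2.5, -3.6]
finger_gap: 12.3
grip_force: 79.3
```

```bash
python3 q.py|tail -2
```

```text
knob 1 d [1.4 0.3] tau 0.519
Tz 0.516 eff6 -0.1664 yaw 87.2
```

Request:
servo_tool --plan '[[[0, 0, 0, -2, 0.006], [0, 0, 0, 0, 0.05], [0, 0, 0.002, 0, 0.05], [0, 0, 0.038, 0, 0.05], [-0.024, -0.005, 0, 5, 0.05], [-0.024, -0.005, 0, 5, 0.05], [-0.025, -0.006, 0, 5, 0.05], [-0.024, -0.005, 0, 5, 0.05], [0, 0, 0, 0, 0.05], [0, 0, -0.01, 0, 0.05]]]'

```text
time: 37.85
tool_pos: [465.3, 167.5, 194.1]
tcp_rot: [179.7, -0.0, 105.2]
ft_force: [1.1, 0.9, -0.2]
finger_gap: 50.2
grip_force: 0.0
```

Request:
servo_tool --plan '[[[0, 0, -0.015, 0, 0.05], [0, 0, -0.015, 0, 0.05], [0, 0, 0, 0, 0.012], [0, 0, 0, 0, 0.008], [0, 0, 0, 0, 0.006], [0, 0, 0, 0, 0.006]]]'

```text
time: 38.45
tool_pos: [463.4, 166.9, 161.8]
tcp_rot: [-179.9, 0.0, 105.3]
ft_force: [-4.2, -2.5, -0.4]
finger_gap: 12.7
grip_force: 78.7
```

```bash
python3 q.py
```

```text
38.45 pos [463.389 166.893 161.85 ] yaw 105.25 F [-4.229 -2.526 -0.444] T [-0.257  0.639  0.275] gap 12.7 gf 78.7 j6 -1.4
knob 4 d [1. 0.] tau 0.277
Tz 0.275 eff6 0.3102 yaw 105.3
```

Request:
servo_tool --plan '[[[0, 0, 0, -2, 0.006], [0, 0, 0, -2, 0.006], [0, 0, 0, -2, 0.006]]]'

```text
time: 38.75
tool_pos: [463.4, 166.9, 161.9]
tcp_rot: [-179.9, 0.0, 99.2]
ft_force: [-4.6, -2.1, -1.1]
finger_gap: 13.0
grip_force: 78.8
```

```bash
python3 q.py|tail -2
```

```text
knob 4 d [1. 0.] tau 0.504
Tz 0.502 eff6 -0.2595 yaw 99.2
```

Request:
servo_tool --plan '[[[0, 0, 0, -2, 0.006]]]'

```text
time: 38.85
tool_pos: [463.4, 166.9, 161.9]
tcp_rot: [-179.9, 0.0, 97.2]
ft_force: [-4.7, -1.5, -0.5]
finger_gap: 12.3
grip_force: 78.8
```

```bash
python3 q.py|tail -2
```

```text
knob 4 d [1. 0.] tau 0.444
Tz 0.442 eff6 -0.2448 yaw 97.2
```

Request:
servo_tool --plan '[[[0, 0, 0, -2, 0.006], [0, 0, 0, -2, 0.006], [0, 0, 0, -2, 0.006]]]'

```text
time: 39.15
tool_pos: [463.3, 166.8, 161.9]
tcp_rot: [-179.9, 0.0, 91.2]
ft_force: [-4.8, -1.6, -0.4]
finger_gap: 12.8
grip_force: 78.9
```

```bash
python3 q.py|tail -1
```

```text
Tz 0.561 eff6 -0.2085 yaw 91.2
```

Request:
servo_tool --plan '[[[0, 0, 0, -2, 0.006], [0, 0, 0, -2, 0.006]]]'

```text
time: 39.35
tool_pos: [463.3, 166.9, 161.8]
tcp_rot: [-179.9, 0.0, 87.2]
ft_force: [-5.0, -2.0, -0.8]
finger_gap: 12.3
grip_force: 78.9
```

```bash
python3 q.py|tail -1
```

```text
Tz 0.604 eff6 -0.1836 yaw 87.2
```

Request:
servo_tool --plan '[[[0, 0, 0, -2, 0.006]]]'

```text
time: 39.45
tool_pos: [463.3, 166.8, 161.9]
tcp_rot: [-179.9, 0.0, 85.2]
ft_force: [-4.9, -3.0, -0.0]
finger_gap: 12.3
grip_force: 79.0
```

```bash
python3 q.py|tail -1
```

```text
Tz 0.543 eff6 -0.1708 yaw 85.2
```

Request:
servo_tool --plan '[[[0, 0, 0, -2, 0.006], [0, 0, 0, -2, 0.006], [0, 0, 0, 0, 0.05], [0, 0, 0.002, 0, 0.05], [0, 0, 0.038, 0, 0.05], [0.032, -0.029, 0, 4, 0.05], [0.032, -0.029, 0, 4, 0.05], [0.031, -0.028, 0, 0, 0.05], [0.032, -0.029, 0, 0, 0.05], [0, 0, 0, 0, 0.05]]]'

```text
time: 40.45
tool_pos: [594.2, 48.2, 202.6]
tcp_rot: [179.8, 0.1, 89.1]
ft_force: [0.0, 0.4, -0.0]
finger_gap: 50.1
grip_force: 0.0
```

Request:
servo_tool --plan '[[[0, 0, -0.01, 0, 0.05], [0, 0, -0.015, 0, 0.05], [0, 0, -0.015, 0, 0.05], [0, 0, 0, 0, 0.012], [0, 0, 0, 0, 0.008], [0, 0, 0, 0, 0.006], [0, 0, 0, 0, 0.006]]]'

```text
time: 41.15
tool_pos: [590.6, 52.5, 162.1]
tcp_rot: [-180.0, -0.0, 89.3]
ft_force: [-0.4, 1.8, -4.4]
finger_gap: 12.4
grip_force: 79.1
```

```bash
python3 q.py
```

```text
41.15 pos [590.577  52.499 162.065] yaw 89.29 F [-0.374  1.829 -4.359] T [0.347 0.154 0.419] gap 12.4 gf 79.1 j6 0.8
knob 2 d [ 0.8 -1.6] tau 0.418
Tz 0.419 eff6 0.4362 yaw 89.3
```

Request:
servo_tool --plan '[[[0, 0, 0, -2, 0.006], [0, 0, 0, -2, 0.006]]]'

```text
time: 41.35
tool_pos: [590.6, 52.5, 162.1]
tcp_rot: [-180.0, -0.0, 85.2]
ft_force: [0.2, 3.4, -2.5]
finger_gap: 12.4
grip_force: 79.1
```

```bash
python3 q.py|tail -2
```

```text
knob 2 d [ 0.8 -1.6] tau 0.565
Tz 0.568 eff6 -0.2182 yaw 85.2
```

Request:
servo_tool --plan '[[[0, 0, 0, -2, 0.006]]]'

```text
time: 41.45
tool_pos: [590.7, 52.5, 162.1]
tcp_rot: [-180.0, -0.0, 83.2]
ft_force: [0.2, 2.6, -3.6]
finger_gap: 12.8
grip_force: 79.2
```

```bash
python3 q.py|tail -2
```

```text
knob 2 d [ 0.7 -1.6] tau 0.622
Tz 0.624 eff6 -0.1501 yaw 83.2
```

Request:
servo_tool --plan '[[[0, 0, 0, -2, 0.006]]]'

```text
time: 41.55
tool_pos: [590.7, 52.5, 162.1]
tcp_rot: [180.0, -0.0, 81.2]
ft_force: [0.6, 2.9, -4.0]
finger_gap: 12.5
grip_force: 79.2
```

```bash
python3 q.py|tail -2
```

```text
knob 2 d [ 0.7 -1.6] tau 0.616
Tz 0.619 eff6 -0.1341 yaw 81.2
```

Request:
servo_tool --plan '[[[0, 0, 0, 0, 0.05], [0, 0, 0.002, 0, 0.05], [0, 0, 0.038, 0, 0.05], [-0.024, -0.005, 0, 7, 0.05], [-0.025, -0.005, 0, 0, 0.05], [-0.024, -0.005, 0, 0, 0.05], [-0.025, -0.005, 0, 0, 0.05], [0, 0, 0, 0, 0.05], [0, 0, -0.01, 0, 0.05], [0, 0, -0.015, 0, 0.05]]]'

```text
time: 42.55
tool_pos: [494.6, 32.0, 177.7]
tcp_rot: [179.8, 0.0, 88.2]
ft_force: [-0.3, 0.3, 0.6]
finger_gap: 50.2
grip_force: 0.0
```

Request:
servo_tool --plan '[[[0, 0, -0.015, 0, 0.05], [0, 0, 0, 0, 0.012], [0, 0, 0, 0, 0.008], [0, 0, 0, 0, 0.006], [0, 0, 0, 0, 0.006]]]'

```text
time: 43.05
tool_pos: [492.9, 32.1, 161.9]
tcp_rot: [180.0, 0.0, 88.3]
ft_force: [0.4, 1.1, -3.8]
finger_gap: 12.5
grip_force: 78.3
```

```bash
python3 q.py
```

```text
43.05 pos [492.939  32.082 161.931] yaw 88.27 F [ 0.407  1.148 -3.822] T [ 0.047 -0.112  0.332] gap 12.5 gf 78.3 j6 -0.5
knob 3 d [ 0.8 -2.1] tau 0.33
Tz 0.332 eff6 0.3455 yaw 88.3
```

Request:
servo_tool --plan '[[[0, 0, 0, -2, 0.006], [0, 0, 0, -2, 0.006]]]'

```text
time: 43.25
tool_pos: [493.0, 32.1, 162.0]
tcp_rot: [180.0, 0.0, 84.2]
ft_force: [2.4, 0.9, -5.6]
finger_gap: 12.5
grip_force: 78.4
```

```bash
python3 q.py|tail -2
```

```text
knob 3 d [ 0.7 -2.1] tau 0.582
Tz 0.588 eff6 -0.2191 yaw 84.2
```

Request:
servo_tool --plan '[[[0, 0, 0, -2, 0.006]]]'

```text
time: 43.35
tool_pos: [493.0, 32.1, 162.0]
tcp_rot: [179.9, -0.0, 82.2]
ft_force: [2.4, 0.2, -6.0]
finger_gap: 12.7
grip_force: 78.4
```

```bash
python3 q.py|tail -2
```

```text
knob 3 d [ 0.7 -2.1] tau 0.584
Tz 0.589 eff6 -0.1511 yaw 82.2
```

Request:
servo_tool --plan '[[[0, 0, 0, -2, 0.006], [0, 0, 0, 0, 0.05], [0, 0, 0.002, 0, 0.05], [0, 0, 0.038, 0, 0.05], [0.017, 0.039, 0, 5, 0.05], [0.017, 0.039, 0, 0, 0.05], [0.017, 0.039, 0, 0, 0.05], [0.017, 0.039, 0, 0, 0.05], [0, 0, 0, 0, 0.05], [0, 0, -0.01, 0, 0.05]]]'

```text
time: 44.35
tool_pos: [561.9, 189.1, 193.5]
tcp_rot: [179.8, -0.0, 85.4]
ft_force: [0.2, -0.1, 0.6]
finger_gap: 49.9
grip_force: 0.0
```

Request:
servo_tool --plan '[[[0, 0, -0.015, 0, 0.05], [0, 0, -0.015, 0, 0.05], [0, 0, 0, 0, 0.012], [0, 0, 0, 0, 0.008], [0, 0, 0, 0, 0.006], [0, 0, 0, 0, 0.006]]]'

```text
time: 44.95
tool_pos: [560.7, 187.5, 162.0]
tcp_rot: [-180.0, 0.0, 85.2]
ft_force: [-1.2, -3.2, -3.1]
finger_gap: 11.9
grip_force: 78.7
```

```bash
python3 q.py
```

```text
44.95 pos [560.669 187.5   162.03 ] yaw 85.24 F [-1.153 -3.216 -3.103] T [-0.469  0.191  0.366] gap 11.9 gf 78.7 j6 18.3
knob 1 d [1.4 0.3] tau 0.37
Tz 0.366 eff6 0.3579 yaw 85.2
```

Request:
servo_tool --plan '[[[0, 0, 0, -1, 0.006], [0, 0, 0, -1, 0.006], [0, 0, 0, -1, 0.006]]]'

```text
time: 45.25
tool_pos: [560.6, 187.6, 162.0]
tcp_rot: [-180.0, 0.1, 82.2]
ft_force: [-2.4, -5.1, -1.1]
finger_gap: 12.4
grip_force: 79.1
```

```bash
python3 q.py|tail -2
```

```text
knob 1 d [1.5 0.2] tau 0.615
Tz 0.608 eff6 0.2113 yaw 82.2
```

All four knobs are at about 0.57–0.59 N m. I'll release and retract.

Request:
servo_tool --plan '[[[0, 0, 0, 0, 0.05], [0, 0, 0, 0, 0.05], [0, 0, 0.03, 0, 0.05], [0, 0, 0.05, 0, 0.05], [0, 0, 0.05, 0, 0.05], [0, 0, 0, 0, 0.05], [0, 0, 0, 0, 0.05]]]'

```text
time: 45.95
tool_pos: [562.0, 188.7, 294.9]
tcp_rot: [179.7, -0.2, 82.2]
ft_force: [-0.9, 0.5, -0.7]
finger_gap: 50.1
grip_force: 0.0
```

```bash
python3 q.py|head -1; python3 -c "
from bench import r
print(r.hand_in())"
```

```text
45.95 pos [561.997 188.664 294.903] yaw 82.25 F [-0.879  0.462 -0.71 ] T [-0.019  0.004  0.026] gap 50.1 gf 0.0 j6 21.3
the job is handed in; nothing more can be done
None
```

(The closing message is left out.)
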